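# Fetch the ring sled for inspection

## Robot

A 6-joint arm with a two-finger parallel gripper is mounted at the origin on the work surface. World frame = base frame: x ahead of the robot, y to its left, z up, the work surface at z = 0. Lengths are in m, angles in rad, forces in N, time in s.
With the tool pointing down it reaches from about 0.25 to 0.725 m from the base axis. Payload 4 kg.
Tool frame: the origin (TCP) lies midway between the tips of the shut fingers; the grasp point (between the pads) lies grip_point_offset behind it (grip_point_offset is the distance from the TCP to the grasp point, in m); z points along the fingers, y is the line along which they close (so a half turn about z gives the same grasp; the last joint's range is limited). The gripper opens to 85 mm and grips with 20 to 120 N. Pads are 22 mm wide; open, the fingers measure 114 mm over their backs; the gripper's body (76 mm by 85 mm) begins 54 mm behind the grasp point. The pads swing forward as they close: fully open they stand 13 mm farther back than shut.
Start: joints at [1.349, 0.241, 0.005, 1.335, 0, 1.571], TCP at [0.11, 0.488, 0.231] pointing down, gripper open.
Joint ranges: [-2.72, 2.72], [-1.05, 1.87], [-1.09, 1.28], [-1.99, 2.15], [-1.42, 1.44], [-3.14, 3.14]. Speed limits (rad/s): [2.79, 2.79, 3.14, 3.14, 3.14, 3.14].

## Interface

Orientations are given as a unit quaternion [x, y, z, w].
In Python, from workcell import * gives the robot as it stands. The module is installed in compiled form; this text tells all that it offers.
- The arm moves only by the tool arm_command, never from a script. Its arguments are lists of equal length, an entry for each row: "slide": the shift along the tool's x, y, z in cm, a list of three; "spin": the turn about the tool's z in degrees. A call has exactly 5 rows; each row is the pose to reach, as a shift and turn from the pose commanded when the call began, along the tool's axes at that moment; what a row does not reach only later rows make up. A row lasts 1/8 s, in which the tool goes at most 62.5 mm and 10.7 degrees, less where a joint would pass 70% of its speed; a pose out of reach is approached as far as the arm can. A call with a gripper value outside its range is refused whole. "jaw" is the finger opening in cm, from 0 to 8.54, set as the call begins (left out, the last holds). The fingers move at their own pace and stop on an object; the grip force is fixed at half the most. Time passes only in rows, so rows that repeat a pose let the fingers close, or fill a call up. It gives the time, the measured TCP pose, the force, the opening and the grip force at its end, in the units of the state.
- get_obs(): the state, without advancing time (a new reading comes with each control period).
- camera(name): name is "side" or "top"; returns a dict with "pixels" (400x640x3 uint8, red, green, blue), "range_z" (400x640 float32, m along the optical axis (not along the pixel's ray), 0 where there is no reading), "intrinsics" (3x3 intrinsics, pixels), "rvec" (rotation vector, rad) and "tvec" (3), from world to camera coordinates, as OpenCV has them. Camera axes: x right, y down, z forward; pixel columns grow to the right and rows downward; lengths in m; the calibration is good to about 2 mm. A picture is of the moment at which its call begins.
- job_done(): hands the job in; it is judged then, once.
Trained networks look in a picture, given as the dict that the camera call returned (one of the last four; its "shot" number tells which), for a name from the list of things; names that differ only in an ending like _2 or _b are one class to them, and where a whole thing is asked for, a point or a joint stands for the part that bears it (a point fixed in the world has none). Each returns a list of dicts, best first, with "confidence" (0 to 1); they miss things now and then, are a little off and sometimes report something else, mostly with a low value. They report only what shows in the picture. A call takes as long as a camera call.
- recognise(picture, thing): "centre" ([column, row] in pixels, amid what is visible of it).
- landmark_of(picture, thing): "centre" ([column, row] in pixels: a listed point, or the origin of a listed thing).
The state is a dict: "clock": time; "joint_pos": joint angles; "joint_vel": joint speeds; "tau": joint torques, N m; "eef_pos": TCP position; "tool_rot": TCP orientation; "ft_force": force on the tool from outside, world axes, zero at the start; "ft_torque": the same for the moment, N m; "grip_width": finger opening in m; "grasp_force": force on a finger pad.
Only numpy, scipy, OpenCV 4.12 (cv2) and the standard library are available. Lean on these libraries where they do the work, as an engineer would, in place of code of your own. Each camera call takes 0.05 s, during which the arm holds its last target. There are 200 camera calls.

## Task

Clear the oil tin, the ring mandrel and the file block off their felt pads and stand all three upright on the plywood side board. Then draw the sled with the ring out by its handle from under the low shelf behind them, set it on the microscope's base and slide it straight in, handle outwards, until the ring is under the middle of the objective, and let go. Only then stand the tin, the mandrel and the file block back, each in the middle of the pad it came from, tipping nothing over on the way.

Things in the scene. Friction and masses are not known exactly. Their poses are not given: they have to be found in the camera images.
- tin: Oil tin, upright: aluminium cylinder 60 mm across with paper and blue label, shoulder from 82 mm up, round blue plastic cap 30 mm across from 93 to 120 mm above its foot. 0.25 kg. Origin: centre of the underside, z up.
- mandrel: Ring mandrel, upright: tapered bare steel rod (23 mm across at its foot, 15 mm at the top) on a dark round steel foot 50 mm across and 16 mm high; 145 mm high in all. 0.35 kg. Origin: centre of the underside, z up along the rod.
- files: File block: dark wooden block, 46 x 46 mm and 92 mm high, with five needle-file tangs standing out of its top up to 122 mm. 0.22 kg. Origin: centre of the underside; x and y square to its side faces, z up.
- sled: Work sled, 0.28 kg: aluminium plate 170 x 50 x 8 mm with a finger ring clamped upright near one end (top at 36 mm), dark steel handle block near the other. Origin: on the underside below the ring; x along the plate, handle to ring. Plate from x = -145 to +25 mm. Handle centred at x = -115 mm, 22 (x) x 18 (y) mm, 8 to 55 mm above the underside. Centre of mass near x = -75 mm.
- bridge: Low wooden shelf, fixed: 140 x 250 mm (x, y), 62 mm high, 50 mm clear beneath, legs at its two y ends, front and back open. Low things (to 38 mm) on its rear half. Origin: centre of its footprint on the bench; x away from the robot. The sled starts flat on the bench with its ring end under the front part, handle towards the robot; drawn 85 mm out along its own -x it is clear of the shelf.
- pad_tin: Pad where the tin stands: fixed round grey felt disc 80 mm across, let in flush with the bench top (no step). Origin: its centre, at bench height, z up.
- pad_mandrel: Pad where the mandrel stands: fixed round grey felt disc 64 mm across, let in flush with the bench top (no step). Origin: its centre, at bench height, z up.
- pad_files: Pad where the file block stands: fixed square grey felt plate 64 x 64 mm, let in flush with the bench top (no step). Origin: its centre, at bench height, z up. The three pads stand in a row in front of the shelf, about 90 mm apart.
- board: Side board: fixed plywood board 250 x 140 mm (x, y), 10 mm thick, flat on the bench to one side of the pads (left or right). Origin: centre of its underside; x along its length.
- spot (a point): Point on top of the camera microscope's fixed white base, below the middle of the objective, 12 mm above the bench. x points straight in, from the open front (robot side) to the column at x = 105 mm. Base top: x = -215 to +125 mm, y +-80 mm. Above the point hangs the lamp ring, 80 mm across, underside 50 mm above the base; above it tubes to 60 mm across and a camera, up to 0.27 m.

How it is judged:
By the outcome, as a careful person would: the job done as asked, in the order asked, and still so for the second after the job is handed in, with the robot touching nothing.
It also fails if it takes over 144 s, if anything falls off the work surface, if the arm or the gripper's body presses on something with over 40 N, if the wrist force passes 120 N, or if a joint passes its speed limit or range.

## Working session

There is one attempt and no reset: what is moved stays moved. The work goes in short steps, Python scripts to look and compute and a tool call to move; the robot and the scene stay as the last step left them, time stands still between calls to the robot, and variables do not carry over. Pictures are saved under pics/ and viewed, at most 14 in all, crops included, and the job is handed in when it is done.

Besides the shell and the picture viewer there is one more tool, called after ">>>" as a command line: name --pt "numbers of a row" for each row, then --argument value for the rest. arm_command: Moves the arm, as the interface text tells. Its arguments: {"type":"object","properties":{"slide":{"type":"array","items":{"type":"array","items":{"type":"number"}}},"spin":{"type":"array","items":{"type":"number"}},"jaw":{"type":"number"}},"required":["slide","spin"]}

```bash
mkdir -p pics
cat > h.py <<'E'
from workcell import *
import numpy as np, cv2
from scipy.spatial.transform import Rotation as R
def shot(n,save=None):
    c=camera(n)
    if save: cv2.imwrite('pics/'+save+'.png',c['pixels'][:,:,::-1])
    return c
def cam(c):
    Rm=cv2.Rodrigues(np.array(c['rvec'],float))[0]; return Rm,np.array(c['tvec'],float).ravel(),np.array(c['intrinsics'])
def ray(c,px,z):
    Rm,t,K=cam(c); d=Rm.T@np.linalg.inv(K)@np.array([px[0],px[1],1.]); o=-Rm.T@t
    return o+d*(z-o[2])/d[2]
def cloud(c):
    Rm,t,K=cam(c); d=c['range_z']; v,u=np.mgrid[:400,:640]
    p=np.stack([(u-K[0,2])/K[0,0]*d,(v-K[1,2])/K[1,1]*d,d],-1)
    P=(p-t)@Rm; P[d==0]=np.nan; return P
def proj(c,p):
    Rm,t,K=cam(c); q=K@(Rm@np.array(p,float)+t); return q[:2]/q[2]
def tool():
    o=get_obs(); return np.array(o['eef_pos']),R.from_quat(o['tool_rot'])
E
python3 - <<'E'
from h import *
np.set_printoptions(precision=4,suppress=True)
o=get_obs(); print(o['clock'],o['eef_pos'],o['tool_rot'],R.from_quat(o['tool_rot']).as_matrix().tolist(),o['grip_width'])
import workcell; print([n for n in dir(workcell) if 'grip' in n], globals().get('grip_point_offset'))
for n in ['top','side']:
    c=shot(n,n+'0'); Rm,t,K=cam(c); print(n,'cam pos',-Rm.T@t)
    P=cloud(c)
    for th in ['tin','mandrel','files','sled','bridge','pad_tin','pad_mandrel','pad_files','board','spot']:
        l=landmark_of(c,th)[:2]; r=recognise(c,th)[:1] if th!='spot' else []
        z={'board':0,'spot':.012}.get(th,0)
        print(th,[(np.round(x['centre'],1),round(x['confidence'],2),ray(c,x['centre'],z)) for x in l],[(np.round(x['centre']),P[int(x['centre'][1]),int(x['centre'][0])]) for x in r])
E
```

```text
0.0 [0.1098 0.4871 0.2304] [ 0.1107  0.9939 -0.0011 -0.0001] [[-0.9755044667300948, 0.21997909026380474, -0.00048501169303093725], [0.21997962425933337, 0.975502266362679, -0.00207201158296102], [1.7330782728248155e-05, -0.0021279492442892976, -0.9999977357632656]] 0.08499875185176303
['grip_point_offset'] 0.0187
top cam pos [ 0.4506 -0.0181  0.8416]
tin [(array([383.6, 263.6]), 0.76, array([ 0.4585, -0.132 ,  0.    ]))] [(array([388., 262.]), array([ 0.4617, -0.1242,  0.1165]))]
mandrel [(array([338.5, 263.8]), 0.96, array([ 0.4607, -0.0405,  0.    ]))] [(array([341., 267.]), array([ 0.4553, -0.0392,  0.1404]))]
files [(array([296.4, 271.2]), 0.69, array([0.4483, 0.0456, 0.    ])), (array([331.5, 155.2]), 0.22, array([ 0.6896, -0.0341,  0.    ]))] [(array([293., 268.]), array([0.4544, 0.0445, 0.1153]))]
sled [(array([333.8, 155.1]), 0.63, array([ 0.6897, -0.039 ,  0.    ]))] [(array([327., 211.]), array([ 0.5714, -0.0186,  0.0056]))]
bridge [(array([332.2, 155.6]), 0.88, array([ 0.6887, -0.0356,  0.    ]))] [(array([333., 149.]), array([ 0.6853, -0.0364,  0.0597]))]
pad_tin [(array(
[... 1357 characters left out ...]
,  0.    ]))] [(array([271., 180.]), array([0.6706, 0.0104, 0.0633]))]
pad_tin [(array([388. , 192.4]), 0.59, array([ 0.4599, -0.1424,  0.    ]))] []
pad_mandrel [(array([387. , 193.9]), 0.64, array([ 0.4598, -0.1367,  0.    ])), (array([373.9, 221. ]), 0.49, array([ 0.4494, -0.0454,  0.    ]))] [(array([383., 231.]), array([ 0.4229, -0.0278,  0.0004]))]
pad_files [] [(array([365., 254.]), array([0.4282, 0.0449, 0.0004]))]
board [(array([395.9, 147.4]), 0.92, array([ 0.5117, -0.3106,  0.    ])), (array([387. , 195.4]), 0.58, array([ 0.4578, -0.1321,  0.    ]))] [(array([403., 146.]), array([ 0.4961, -0.3096,  0.0108]))]
spot [(array([200.5, 322.2]), 0.77, array([0.5964, 0.322 , 0.012 ]))] []
```

View pics/top0.png

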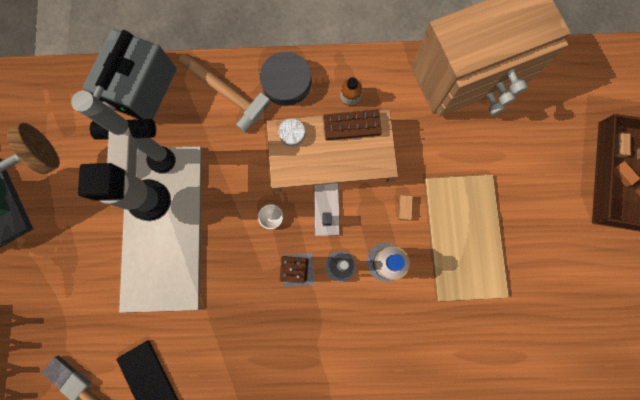

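View pics/side0.png

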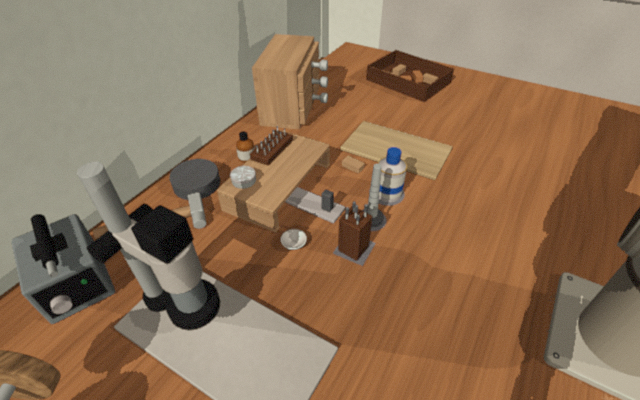

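Top: files (295,269), mandrel (341,266), tin (391,263), sled (327,210) with its handle at (327,219), board (467,238), microscope base (160,230). The network's readings match the picture. Next I fit precise poses from the depth.

```bash
cat > m.py <<'E'
from h import *
np.set_printoptions(precision=4,suppress=True)
def rect(P,cx,cy,r,z0,z1,name,extra=None):
    m=(abs(P[...,0]-cx)<r)&(abs(P[...,1]-cy)<r)&(P[...,2]>z0)&(P[...,2]<z1)
    if extra is not None: m&=extra
    q=P[m]
    if len(q)<5: print(name,'few',len(q)); return
    (c,s,a)=cv2.minAreaRect((q[:,:2]*1000).astype(np.float32))
    print(name,len(q),'rect',np.array(c).round(1),np.array(s).round(1),round(a,1),'mean',q.mean(0),'min',q.min(0),'max',q.max(0))
if __name__=='__main__':
    for n in ['top','side']:
        c=shot(n); P=cloud(c); px=c['pixels'].astype(int); sat=px.max(2)-px.min(2)
        print(n)
        blue=(px[...,2]>px[...,0]+60)
        rect(P,.46,-.13,.05,.105,.135,'cap',blue)
        rect(P,.455,-.04,.03,.135,.155,'mandrel top')
        rect(P,.45,.045,.05,.085,.099,'files')
        rect(P,.57,-.02,.04,.04,.06,'handle')
        rect(P,.57,-.02,.055,.003,.012,'plate',sat<45)
        rect(P,.5,.32,.26,.007,.017,'base',sat<45)
        rect(P,.51,-.3,.16,.005,.015,'board',)
        rect(P,.68,-.03,.18,.055,.068,'bridge')
    c=shot('top'); im=c['pixels'][110:310,80:520]; cv2.imwrite('pics/z1.png',cv2.resize(im[:,:,::-1],None,fx=1.8,fy=1.8,interpolation=cv2.INTER_CUBIC))
E
python3 m.py
```

```text
top
cap 223 rect [ 459.6 -136.8] [27.  27.8] 87.2 mean [ 0.4593 -0.1366  0.1172] min [ 0.4457 -0.1504  0.1062] max [ 0.4734 -0.1232  0.1228]
mandrel top 64 rect [456.8 -45.9] [13.5 13.5] 87.4 mean [ 0.4571 -0.0459  0.1423] min [ 0.45   -0.0528  0.1383] max [ 0.4636 -0.0391  0.145 ]
files 576 rect [452.4  45.7] [46.2 45.8] 84.4 mean [0.4522 0.0453 0.0895] min [0.4289 0.0209 0.0851] max [0.4768 0.0692 0.0934]
handle 109 rect [548.6 -19. ] [17.6 21. ] 88.1 mean [ 0.5486 -0.0195  0.052 ] min [ 0.5381 -0.0282  0.04  ] max [ 0.559  -0.0103  0.0551]
plate 1047 rect [572.  -20.3] [ 49.2 105.2] 88.7 mean [ 0.5735 -0.0197  0.0058] min [ 0.5195 -0.045   0.003 ] max [0.6249 0.0054 0.0105]
base 11204 rect [484.  282.2] [346.7 616.3] 69.7 mean [0.4912 0.3219 0.0101] min [0.2402 0.0715 0.007 ] max [0.7592 0.5467 0.017 ]
board 8357 rect [ 508.5 -260. ] [251.2 220.1] 1.5 mean [ 0.5068 -0.2973  0.0077] min [ 0.3833 -0.373   0.005 ] max [ 0.6347 -0.1468  0.015 ]
bridge 6614 rect [677.9 -36.1] [233.5 279.2] 23.5 mean [ 0.6735 -0.0306  0.0597] min [ 0.5409 -0.1603  0.055 ] max [0.8196 0.0948 0.0679]
side
[... 391 characters left out ...]
7 0.0705 0.0989]
handle 125 rect [549.  -19.8] [20.3 22.4] 86.7 mean [ 0.5479 -0.0171  0.0512] min [ 0.5378 -0.0302  0.04  ] max [ 0.56   -0.0096  0.0577]
plate 714 rect [571.8 -22.3] [ 55.6 106.3] 89.3 mean [ 0.5725 -0.0163  0.0081] min [ 0.5188 -0.0504  0.0032] max [0.6249 0.0057 0.012 ]
base 14715 rect [563.  241.6] [363.6 338.8] 9.2 mean [0.5203 0.3236 0.0123] min [0.3775 0.0608 0.007 ] max [0.7599 0.403  0.017 ]
board 3140 rect [ 515.7 -260. ] [233.9 267.3] 88.6 mean [ 0.5062 -0.2949  0.0103] min [ 0.3824 -0.3738  0.005 ] max [ 0.6521 -0.1409  0.0149]
bridge 3774 rect [677.8 -37.5] [242.5 281.5] 24.9 mean [ 0.669  -0.0137  0.0622] min [ 0.5385 -0.1625  0.055 ] max [0.8277 0.0958 0.068 ]
```

View pics/z1.png

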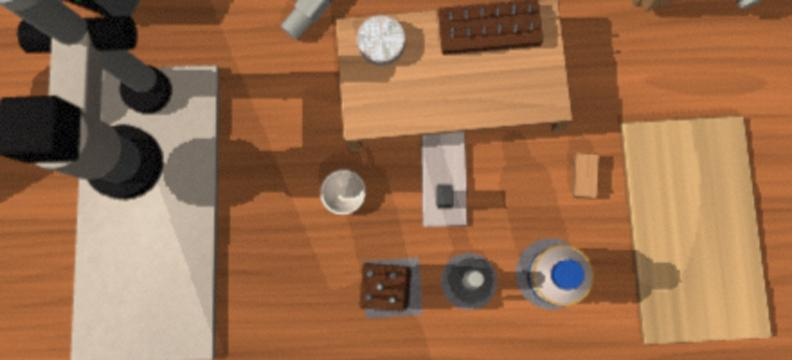

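Poses found: tin (.459,-.136), mandrel (.457,-.046), files (.452,.0455) yaw −5.6°, handle (.549,-.019), board centre (.507,-.294) yaw about +4°. All fit the sizes and spacing given. I'll write a small planner that prints the shifts.

```bash
cat > plan.py <<'E'
# usage: plan.py "x y z phi" ... (mm, deg) : prints, for each waypoint (one call each), slide cm and spin, starting from the measured pose
from h import *
import sys
o=get_obs(); p=np.array(o['eef_pos'])*1000; M=R.from_quat(o['tool_rot']).as_matrix()
phi=np.degrees(np.arctan2(M[1,0],M[0,0]))%360
print('t',round(o['clock'],2),'p',p.round(1),'phi',round(phi,1),'tilt',M[:,2].round(4),'w',round(o['grip_width']*1000,1),'F',np.round(o['ft_force'],1),'g',round(o['grasp_force'],1))
for a in sys.argv[1:]:
    q=np.array(list(map(float,a.split()))); d=q[:3]-p; f=np.radians(phi)
    s=[d[0]*np.cos(f)+d[1]*np.sin(f),d[0]*np.sin(f)-d[1]*np.cos(f),-d[2]]
    print(a,'-> slide',np.round(np.array(s)/10,2).tolist(),'spin',round((phi-q[3]+180)%360-180,1),'dist',round(np.linalg.norm(d),0)); p=q[:3]; phi=q[3]
E
python3 plan.py "230 270 230 180" "380 0 230 180" "459 -136 170 180" "459 -136 97 180"
```

```text
t 2.15 p [110.  487.7 231.3] phi 167.3 tilt [ 0.  0. -1.] w 85.3 F [-0.1 -0.3 -0.4] g 0.0
230 270 230 180 -> slide [-16.5, -18.6, 0.13] spin -12.7 dist 249.0
380 0 230 180 -> slide [-15.0, -27.0, -0.0] spin 0.0 dist 309.0
459 -136 170 180 -> slide [-7.9, -13.6, 6.0] spin 0.0 dist 168.0
459 -136 97 180 -> slide [0.0, 0.0, 7.3] spin 0.0 dist 73.0
```

>>> arm_command --pt "-3.3 -3.7 0" --pt "-6.6 -7.4 0" --pt "-9.9 -11.1 0.1" --pt "-13.2 -14.9 0.1" --pt "-16.5 -18.6 0.1" --spin '[-3, -6, -9, -12.7, -12.7]' --jaw 5.5

```text
clock: 2.78
eef_pos: [0.2306, 0.2687, 0.2305]
tool_rot: [-0.0, 1.0, 0.0, 0.0]
ft_force: [1.0, 0.1, 1.1]
grip_width: 0.0548
grasp_force: 0.0
```

>>> arm_command --pt "-3 -5.4 0" --pt "-6 -10.8 0" --pt "-9 -16.2 0" --pt "-12 -21.6 0" --pt "-15 -27 0" --spin '[0, 0, 0, 0, 0]'

```text
clock: 3.4
eef_pos: [0.3809, -0.002, 0.2308]
tool_rot: [0.0, 1.0, 0.0, 0.001]
ft_force: [0.4, 1.5, -0.2]
grip_width: 0.055
grasp_force: 0.0
```

>>> arm_command --pt "-2.5 -4.5 0" --pt "-5 -9 2" --pt "-7.9 -13.6 4" --pt "-7.9 -13.6 6" --pt "-7.9 -13.6 6" --spin '[0, 0, 0, 0, 0]'

```text
clock: 4.03
eef_pos: [0.4575, -0.1362, 0.1685]
tool_rot: [0.001, 1.0, 0.001, -0.002]
ft_force: [-0.6, -0.8, 0.7]
grip_width: 0.0551
grasp_force: 0.0
```

```bash
python3 plan.py "459 -136 97 180"
```

```text
t 4.03 p [ 457.5 -136.2  168.5] phi 179.9 tilt [-0.0045  0.0014 -1.    ] w 55.1 F [-0.6 -0.8  0.7] g 0.0
459 -136 97 180 -> slide [-0.15, 0.02, 7.15] spin -0.1 dist 72.0
```

>>> arm_command --pt "0 0 2.5" --pt "0 0 5" --pt "0 0 6.5" --pt "0 0 7.2" --pt "0 0 7.2" --spin '[0, 0, 0, 0, 0]'

```text
clock: 4.65
eef_pos: [0.4591, -0.1357, 0.0989]
tool_rot: [-0.0, 1.0, -0.0, 0.0]
ft_force: [-0.3, -0.4, -0.7]
grip_width: 0.0549
grasp_force: 0.0
```

>>> arm_command --pt "0 0 0" --pt "0 0 0" --pt "0 0 0" --pt "0 0 0" --pt "0 0 0" --spin '[0, 0, 0, 0, 0]' --jaw 2

```text
clock: 5.28
eef_pos: [0.4599, -0.1365, 0.0995]
tool_rot: [0.0, 1.0, -0.0, 0.001]
ft_force: [-0.3, -1.3, 6.5]
grip_width: 0.0279
grasp_force: 59.3
```

```bash
python3 plan.py "459 -136 150 180" "587 -289 150 180"; python3 -c "
from h import *
c=shot('side','g1')
for u in [(459,-136,97)]: print(proj(c,np.array(u)/1000))
cv2.imwrite('pics/g1.png',cv2.resize(c['pixels'][80:280,280:480,::-1],None,fx=3,fy=3))"
```

```text
t 5.28 p [ 459.9 -136.5   99.5] phi 180.0 tilt [ 2.5e-03 -9.0e-04 -1.0e+00] w 27.9 F [-0.3 -1.3  6.5] g 59.3
459 -136 150 180 -> slide [0.09, 0.05, -5.05] spin -0.0 dist 50.0
587 -289 150 180 -> slide [-12.8, -15.3, -0.0] spin 0.0 dist 199.0
[392.20630708 160.46438037]
```

View pics/g1.png

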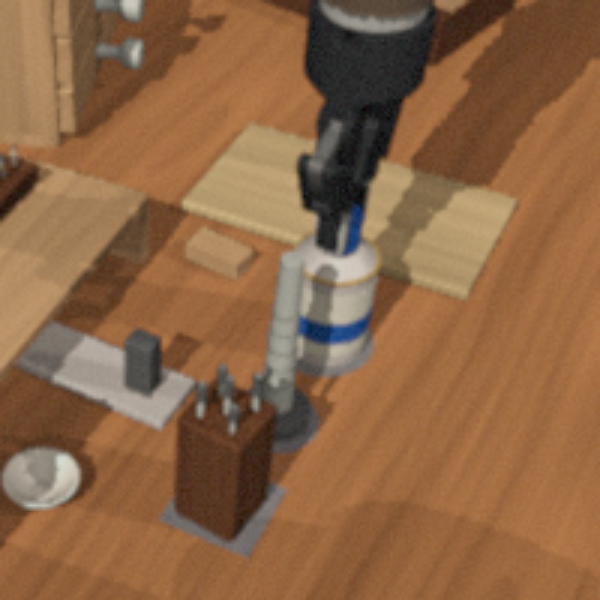

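The fingers hold the cap squarely, at (350,230) in the crop, and the tin is upright. Next I carry it to the board's far spot.

>>> arm_command --pt "0 0 -1" --pt "0 0 -2.5" --pt "0 0 -4" --pt "0 0 -5" --pt "0 0 -5" --spin '[0, 0, 0, 0, 0]'

```text
clock: 5.95
eef_pos: [0.4594, -0.1361, 0.1489]
tool_rot: [0.0, 1.0, -0.0, 0.001]
ft_force: [-0.5, -0.5, -2.3]
grip_width: 0.0283
grasp_force: 59.5
```

>>> arm_command --pt "-2 -2.5 0" --pt "-5 -6 0" --pt "-8 -10 0" --pt "-11 -13 0" --pt "-12.7 -15.2 0" --spin '[0, 0, 0, 0, 0]'

```text
clock: 6.58
eef_pos: [0.5866, -0.2892, 0.1466]
tool_rot: [0.0, 1.0, 0.0, -0.001]
ft_force: [-0.4, 1.2, -1.7]
grip_width: 0.0285
grasp_force: 59.6
```

>>> arm_command --pt "0 0 0" --pt "0 0 1" --pt "0 0 2" --pt "0 0 2.8" --pt "0 0 3" --spin '[0, 0, 0, 0, 0]'

```text
clock: 7.2
eef_pos: [0.5852, -0.2873, 0.1173]
tool_rot: [-0.0, 1.0, 0.0, -0.001]
ft_force: [-0.1, 0.4, -1.9]
grip_width: 0.0277
grasp_force: 59.8
```

```bash
python3 plan.py "587 -289 110 180"
```

```text
t 7.2 p [ 585.2 -287.3  117.3] phi 180.0 tilt [-1.7e-03  9.0e-04 -1.0e+00] w 27.7 F [-0.1  0.4 -1.9] g 59.8
587 -289 110 180 -> slide [-0.18, -0.17, 0.73] spin 0.0 dist 8.0
```

>>> arm_command --pt "0 0 0.3" --pt "0 0 0.5" --pt "0 0 0.7" --pt "0 0 0.8" --pt "0 0 0.8" --spin '[0, 0, 0, 0, 0]'

```text
clock: 7.82
eef_pos: [0.5859, -0.2881, 0.1103]
tool_rot: [0.0, 1.0, -0.0, -0.0]
ft_force: [0.9, 0.2, -2.7]
grip_width: 0.0281
grasp_force: 59.8
```

>>> arm_command --pt "0 0 0" --pt "0 0 0" --pt "0 0 0" --pt "0 0 0" --pt "0 0 0" --spin '[0, 0, 0, 0, 0]' --jaw 5.5

```text
clock: 8.45
eef_pos: [0.586, -0.288, 0.1104]
tool_rot: [0.0, 1.0, -0.0, 0.0]
ft_force: [0.3, -0.6, -1.0]
grip_width: 0.0551
grasp_force: 0.0
```

>>> arm_command --pt "0 0 -1.5" --pt "0 0 -4" --pt "0 0 -7" --pt "0 0 -9" --pt "0 0 -9" --spin '[0, 0, 0, 0, 0]'

```text
clock: 9.07
eef_pos: [0.5874, -0.2887, 0.2037]
tool_rot: [0.0, 1.0, -0.001, 0.003]
ft_force: [-0.1, -0.0, -0.3]
grip_width: 0.0548
grasp_force: 0.0
```

```bash
python3 plan.py "457 -46 180 180" "457 -46 95 180"
```

```text
t 9.07 p [ 587.4 -288.7  203.7] phi 180.0 tilt [ 0.0054 -0.0027 -1.    ] w 54.8 F [-0.1 -0.  -0.3] g 0.0
457 -46 180 180 -> slide [13.04, 24.27, 2.37] spin -0.0 dist 277.0
457 -46 95 180 -> slide [0.0, 0.0, 8.5] spin 0.0 dist 85.0
```

>>> arm_command --pt "2.6 4.8 0" --pt "5.2 9.6 0" --pt "7.8 14.4 0" --pt "10.4 19.2 1" --pt "13 24.2 2.4" --spin '[0, 0, 0, 0, 0]' --jaw 4.5

```text
clock: 9.7
eef_pos: [0.4549, -0.0447, 0.1758]
tool_rot: [0.0, 1.0, 0.0, 0.0]
ft_force: [0.7, 0.2, -0.1]
grip_width: 0.0446
grasp_force: 0.0
```

>>> arm_command --pt "0 0 0" --pt "0 0 2.5" --pt "0 0 5.5" --pt "0 0 8" --pt "0 0 8.5" --spin '[0, 0, 0, 0, 0]'

```text
clock: 10.32
eef_pos: [0.455, -0.0466, 0.0897]
tool_rot: [0.001, 1.0, 0.0, -0.002]
ft_force: [0.1, -0.1, 0.5]
grip_width: 0.0451
grasp_force: 0.0
```

>>> arm_command --pt "0 0 0" --pt "0 0 0" --pt "0 0 0" --pt "0 0 0" --pt "0 0 0" --spin '[0, 0, 0, 0, 0]' --jaw 1

```text
clock: 10.95
eef_pos: [0.4571, -0.0461, 0.0923]
tool_rot: [0.0, 1.0, -0.0, 0.001]
ft_force: [0.4, 0.3, 4.3]
grip_width: 0.0155
grasp_force: 59.7
```

```bash
python3 plan.py "507 -294 145 180" "507 -294 105 180"; python3 m.py | sed -n '3,3p;1,2p'
```

```text
t 10.95 p [457.1 -46.1  92.3] phi 180.0 tilt [ 2.6e-03 -3.0e-04 -1.0e+00] w 15.5 F [0.4 0.3 4.3] g 59.7
507 -294 145 180 -> slide [-4.99, -24.79, -5.27] spin -0.0 dist 258.0
507 -294 105 180 -> slide [0.0, 0.0, 4.0] spin 0.0 dist 40.0
top
cap few 0
mandrel top few 0
```

>>> arm_command --pt "0 0 -1" --pt "0 0 -2.5" --pt "0 0 -4" --pt "0 0 -5" --pt "0 0 -5" --spin '[0, 0, 0, 0, 0]'

```text
clock: 11.72
eef_pos: [0.4561, -0.0461, 0.1417]
tool_rot: [0.0, 1.0, -0.0, 0.0]
ft_force: [0.3, -0.3, -3.5]
grip_width: 0.0157
grasp_force: 58.9
```

>>> arm_command --pt "-0.5 -3 0" --pt "-2 -9 0" --pt "-3.5 -15 0" --pt "-4.5 -21 0" --pt "-5 -24.8 0" --spin '[0, 0, 0, 0, 0]'

```text
clock: 12.35
eef_pos: [0.5055, -0.2967, 0.1399]
tool_rot: [0.001, 1.0, 0.0, -0.001]
ft_force: [0.4, 0.1, -3.0]
grip_width: 0.0155
grasp_force: 59.1
```

>>> arm_command --pt "0 0 0" --pt "0 0 1" --pt "0 0 2" --pt "0 0 3" --pt "0 0 3.3" --spin '[0, 0, 0, 0, 0]'

```text
clock: 12.98
eef_pos: [0.5053, -0.2929, 0.1071]
tool_rot: [-0.001, 1.0, 0.001, -0.001]
ft_force: [-0.3, 1.1, -2.6]
grip_width: 0.0157
grasp_force: 59.2
```

```bash
python3 plan.py "507 -294 102.5 180"
```

```text
t 12.97 p [ 505.3 -292.9  107.1] phi 180.1 tilt [-0.0019  0.0011 -1.    ] w 15.7 F [-0.3  1.1 -2.6] g 59.2
507 -294 102.5 180 -> slide [-0.17, -0.11, 0.46] spin 0.1 dist 5.0
```

>>> arm_command --pt "0 0 0.2" --pt "0 0 0.4" --pt "0 0 0.6" --pt "0 0 0.6" --pt "0 0 0.6" --spin '[0, 0, 0, 0, 0]'

```text
clock: 13.6
eef_pos: [0.506, -0.2941, 0.1024]
tool_rot: [0.0, 1.0, -0.0, 0.0]
ft_force: [0.2, -0.5, -2.7]
grip_width: 0.0155
grasp_force: 59.2
```

>>> arm_command --pt "0 0 0.1" --pt "0 0 0.1" --pt "0 0 0.1" --pt "0 0 0.1" --pt "0 0 0.1" --spin '[0, 0, 0, 0, 0]'

```text
clock: 14.22
eef_pos: [0.5062, -0.2942, 0.1023]
tool_rot: [0.0, 1.0, -0.0, 0.001]
ft_force: [-2.7, 1.8, 5.9]
grip_width: 0.0153
grasp_force: 60.4
```

Contact with the board at 102.3. Release.

>>> arm_command --pt "0 0 0" --pt "0 0 0" --pt "0 0 0" --pt "0 0 0" --pt "0 0 0" --spin '[0, 0, 0, 0, 0]' --jaw 4.5

```text
clock: 14.85
eef_pos: [0.506, -0.294, 0.1012]
tool_rot: [0.0, 1.0, 0.0, -0.0]
ft_force: [-0.8, -0.3, 0.4]
grip_width: 0.045
grasp_force: 0.0
```

>>> arm_command --pt "0 0 -1.5" --pt "0 0 -4" --pt "0 0 -7" --pt "0 0 -9" --pt "0 0 -9" --spin '[0, 0, 0, 0, 0]'

```text
clock: 15.48
eef_pos: [0.5074, -0.2949, 0.1944]
tool_rot: [0.0, 1.0, -0.001, 0.003]
ft_force: [0.5, 0.2, -0.3]
grip_width: 0.0449
grasp_force: 0.0
```

```bash
python3 plan.py "452 45.5 170 174.4" "452 45.5 56 174.4"
```

```text
t 15.47 p [ 507.4 -294.9  194.4] phi 180.0 tilt [ 0.005  -0.0029 -1.    ] w 44.9 F [ 0.5  0.2 -0.3] g 0.0
452 45.5 170 174.4 -> slide [5.54, 34.04, 2.44] spin 5.6 dist 346.0
452 45.5 56 174.4 -> slide [0.0, 0.0, 11.4] spin 0.0 dist 114.0
```

>>> arm_command --pt "0.5 4 0" --pt "1.5 9 0" --pt "2.4 15 0" --pt "3.4 21 0" --pt "4 25 0" --spin '[1, 2, 3, 4, 5.6]' --jaw 7

```text
clock: 16.1
eef_pos: [0.4646, -0.0417, 0.1906]
tool_rot: [0.049, 0.999, 0.0, -0.001]
ft_force: [0.6, -0.4, -0.6]
grip_width: 0.07
grasp_force: 0.0
```

```bash
python3 plan.py "452 45.5 170 174.4" "452 45.5 56 174.4"
```

```text
t 16.1 p [464.6 -41.7 190.6] phi 174.4 tilt [-1.4e-03  5.0e-04 -1.0e+00] w 70.0 F [ 0.6 -0.4 -0.6] g 0.0
452 45.5 170 174.4 -> slide [2.1, 8.56, 2.06] spin 0.0 dist 91.0
452 45.5 56 174.4 -> slide [0.0, 0.0, 11.4] spin 0.0 dist 114.0
```

>>> arm_command --pt "0.9 3 0" --pt "1.8 6 0" --pt "2.3 8.8 1" --pt "2.3 8.8 2" --pt "2.3 8.8 2" --spin '[0, 0, 0, 0, 0]'

```text
clock: 16.73
eef_pos: [0.4506, 0.0453, 0.17]
tool_rot: [0.049, 0.999, -0.0, -0.001]
ft_force: [-0.4, 0.1, -0.0]
grip_width: 0.0702
grasp_force: 0.0
```

>>> arm_command --pt "0 0 0" --pt "0 0 1" --pt "0 0 1" --pt "0 0 1" --pt "0 0 1" --spin '[0, 0, 0, 0, 0]'

```text
clock: 17.35
eef_pos: [0.4519, 0.0458, 0.1615]
tool_rot: [0.049, 0.999, 0.0, 0.0]
ft_force: [-0.3, 0.1, -0.0]
grip_width: 0.0699
grasp_force: 0.0
```

```bash
python3 plan.py "452 45.5 56 174.4"
```

```text
t 17.35 p [451.9  45.8 161.5] phi 174.4 tilt [ 4.e-04  0.e+00 -1.e+00] w 69.9 F [-0.3  0.1 -0. ] g 0.0
452 45.5 56 174.4 -> slide [-0.02, -0.02, 10.55] spin -0.0 dist 105.0
```

>>> arm_command --pt "0 0 3" --pt "0 0 6" --pt "0 0 9" --pt "0 0 10.5" --pt "0 0 10.5" --spin '[0, 0, 0, 0, 0]'

```text
clock: 17.98
eef_pos: [0.4507, 0.0457, 0.0554]
tool_rot: [0.049, 0.999, -0.0, -0.001]
ft_force: [0.6, -0.3, -0.5]
grip_width: 0.0702
grasp_force: 0.0
```

>>> arm_command --pt "0 0 0" --pt "0 0 0" --pt "0 0 0" --pt "0 0 0" --pt "0 0 0" --spin '[0, 0, 0, 0, 0]' --jaw 3.5

```text
clock: 18.6
eef_pos: [0.453, 0.046, 0.0575]
tool_rot: [0.049, 0.999, 0.0, 0.001]
ft_force: [0.5, -0.1, 5.7]
grip_width: 0.0449
grasp_force: 62.3
```

>>> arm_command --pt "0 0 -1" --pt "0 0 -2.5" --pt "0 0 -4" --pt "0 0 -5.5" --pt "0 0 -6" --spin '[0, 0, 0, 0, 0]'

```text
clock: 19.23
eef_pos: [0.4518, 0.0458, 0.1171]
tool_rot: [0.049, 0.999, 0.0, 0.0]
ft_force: [0.2, -0.1, -2.3]
grip_width: 0.0455
grasp_force: 61.6
```

```bash
python3 plan.py "400 -120 116 178" "423 -300 116 184" "423 -300 66 184"
```

```text
t 19.23 p [451.8  45.8 117.1] phi 174.4 tilt [ 7.e-04  0.e+00 -1.e+00] w 45.5 F [ 0.2 -0.1 -2.3] g 61.6
400 -120 116 178 -> slide [3.54, -17.01, 0.11] spin -3.6 dist 174.0
423 -300 116 184 -> slide [-2.93, -17.91, -0.0] spin -6.0 dist 181.0
423 -300 66 184 -> slide [-0.0, 0.0, 5.0] spin 0.0 dist 50.0
```

>>> arm_command --pt "0.6 -3 0" --pt "1.4 -7 0" --pt "2.1 -11 0" --pt "2.8 -15 0" --pt "3.5 -17 0" --spin '[-0.5, -1, -2, -3, -3.6]'

```text
clock: 19.85
eef_pos: [0.3991, -0.1214, 0.1159]
tool_rot: [0.018, 1.0, 0.0, -0.001]
ft_force: [0.3, 0.8, -1.6]
grip_width: 0.0452
grasp_force: 62.2
```

>>> arm_command --pt "-0.5 -3.5 0" --pt "-1.2 -8 0" --pt "-2 -12 0" --pt "-2.6 -16 0" --pt "-2.9 -17.9 0" --spin '[-1, -2, -4, -5, -6]'

```text
clock: 20.48
eef_pos: [0.4225, -0.3017, 0.1156]
tool_rot: [-0.034, 0.999, 0.0, -0.0]
ft_force: [0.4, 1.1, -2.0]
grip_width: 0.0453
grasp_force: 62.3
```

>>> arm_command --pt "0 0 0" --pt "0 0 1" --pt "0 0 2.5" --pt "0 0 4" --pt "0 0 4.3" --spin '[0, 0, 0, 0, 0]'

```text
clock: 21.1
eef_pos: [0.4218, -0.2985, 0.0714]
tool_rot: [-0.035, 0.999, 0.001, -0.002]
ft_force: [-0.4, 0.6, -1.7]
grip_width: 0.0452
grasp_force: 62.3
```

```bash
python3 plan.py "423 -300 67.5 184"
```

```text
t 21.1 p [ 421.8 -298.5   71.4] phi 184.0 tilt [-0.0031  0.0022 -1.    ] w 45.2 F [-0.4  0.6 -1.7] g 62.3
423 -300 67.5 184 -> slide [-0.11, -0.16, 0.39] spin 0.0 dist 4.0
```

>>> arm_command --pt "0 0 0.3" --pt "0 0 0.6" --pt "0 0 0.6" --pt "0 0 0.7" --pt "0 0 0.7" --spin '[0, 0, 0, 0, 0]'

```text
clock: 21.72
eef_pos: [0.4233, -0.3001, 0.0675]
tool_rot: [-0.035, 0.999, -0.0, 0.001]
ft_force: [-1.4, 1.1, 4.8]
grip_width: 0.0453
grasp_force: 63.2
```

>>> arm_command --pt "0 0 0" --pt "0 0 0" --pt "0 0 0" --pt "0 0 0" --pt "0 0 0" --spin '[0, 0, 0, 0, 0]'

```text
clock: 22.35
eef_pos: [0.4233, -0.3001, 0.0675]
tool_rot: [-0.035, 0.999, -0.0, 0.001]
ft_force: [-1.6, 1.4, 4.9]
grip_width: 0.0451
grasp_force: 63.2
```

>>> arm_command --pt "0 0 0" --pt "0 0 0" --pt "0 0 0" --pt "0 0 0" --pt "0 0 0" --spin '[0, 0, 0, 0, 0]' --jaw 7

```text
clock: 22.98
eef_pos: [0.423, -0.2999, 0.0662]
tool_rot: [-0.035, 0.999, 0.0, -0.0]
ft_force: [-0.7, 0.0, 0.1]
grip_width: 0.07
grasp_force: 0.0
```

>>> arm_command --pt "0 0 -2" --pt "0 0 -5" --pt "0 0 -9" --pt "0 0 -13" --pt "0 0 -14" --spin '[0, 0, 0, 0, 0]'

```text
clock: 23.6
eef_pos: [0.4244, -0.3009, 0.2092]
tool_rot: [-0.035, 0.999, -0.002, 0.002]
ft_force: [0.6, -0.0, -0.3]
grip_width: 0.0699
grasp_force: 0.0
```

>>> arm_command --pt "1 5 0" --pt "2 10 0" --pt "3 15 0" --pt "4 20 0" --pt "5 24 0" --spin '[0, 0, 0, 0, 0]' --jaw 4.5

```text
clock: 24.22
eef_pos: [0.3549, -0.0623, 0.2052]
tool_rot: [-0.035, 0.999, 0.0, -0.001]
ft_force: [0.9, 0.6, 0.8]
grip_width: 0.0453
grasp_force: 0.0
```

```bash
cat > pads.py <<'E'
from m import *
c=shot('top','top1'); P=cloud(c); px=c['pixels'].astype(int); sat=px.max(2)-px.min(2)
K=cam(c); v,u=np.mgrid[:400,:640]
Rm,t,Kk=cam(c); d=(np.linalg.inv(Kk)@np.stack([u.ravel(),v.ravel(),np.ones(u.size)])).T@Rm; o=-Rm.T@t
G=(o+d*(-o[2]/d[:,2])[:,None]).reshape(400,640,3)
g=(sat<40)&(P[...,2]<.012)
for n,x,y in [('pad_tin',.459,-.136),('pad_mandrel',.457,-.046),('pad_files',.452,.0455)]:
    m=g&(abs(G[...,0]-x)<.06)&(abs(G[...,1]-y)<.046); 
    k,l,s,cc=cv2.connectedComponentsWithStats(m.astype(np.uint8)); i=1+np.argmax(s[1:,4]); q=(G[l==i][:,:2]*1000).astype(np.float32)
    print(n,len(q),cv2.minAreaRect(q),cv2.minEnclosingCircle(q),q.mean(0))
    L=landmark_of(c,n); print([(ray(c,a['centre'],0),a['confidence']) for a in L[:2]])
rect(P,.587,-.288,.05,.115,.145,'cap',(px[...,2]>px[...,0]+60)); rect(P,.507,-.294,.03,.145,.165,'mandrel top'); rect(P,.423,-.3,.05,.095,.109,'files')
rect(P,.57,-.02,.04,.04,.06,'handle'); rect(P,.57,-.02,.055,.003,.012,'plate',sat<45)
rect(P,.57,-.02,.055,.003,.012,'plate',sat<45)
E
python3 pads.py;  python3 plan.py "549 -19.5 150 178.5" "549 -19.5 20 178.5"
```

```text
pad_tin 1176 ((461.8564453125, -137.007080078125), (77.21923828125, 76.4177474975586), 88.2708740234375) ((462.1269836425781, -136.62017822265625), 39.1760368347168) [ 462.0533 -136.4801]
[(array([ 0.4585, -0.1375,  0.    ]), 0.9)]
pad_mandrel 743 ((456.384765625, -43.376869201660156), (59.811256408691406, 60.3715934753418), 42.97532653808594) ((456.1837158203125, -43.619140625), 31.151905059814453) [456.351  -43.5172]
[(array([ 0.4573, -0.0412,  0.    ]), 0.77)]
pad_files 959 ((451.5608825683594, 42.96517562866211), (62.745872497558594, 62.70851135253906), 1.813279628753662) ((451.30548095703125, 42.68113327026367), 42.83305358886719) [451.4707  43.133 ]
[(array([0.447 , 0.0396, 0.    ]), 0.95)]
cap 240 rect [ 584.8 -288.2] [27.3 28.6] 32.4 mean [ 0.5843 -0.2871  0.1266] min [ 0.5705 -0.303   0.1152] max [ 0.5991 -0.2746  0.1312]
mandrel top 78 rect [ 506. -293.] [15.  13.6] 86.2 mean [ 0.5059 -0.2928  0.1516] min [ 0.4991 -0.3007  0.1455] max [ 0.5129 -0.2855  0.1556]
files 595 rect [ 422.9 -299.5] [46.2 45.8] 2.4 mean [ 0.4229 -0.298   0.0994] min [ 0.3995 -0.3225  0.0953] max [ 0.4462 -0.2764  0.1084]
handle 109 rect [548.5 -19. ] [17.6 21. ] 88.1 mean [ 0.5486 -0.0194  0.0519] min [ 0.538  -0.0282  0.0413] max [ 0.5588 -0.0103  0.0559]
plate 1035 rect [572.1 -20.1] [ 49.3 105.3] 88.8 mean [ 0.574  -0.0196  0.0058] min [ 0.5194 -0.0449  0.003 ] max [0.6249 0.0055 0.0103]
plate 1035 rect [572.1 -20.1] [ 49.3 105.3] 88.8 mean [ 0.574  -0.0196  0.0058] min [ 0.5194 -0.0449  0.003 ] max [0.6249 0.0055 0.0103]
t 24.43 p [356.1 -63.6 205.8] phi 184.1 tilt [-6.e-04 -3.e-04 -1.e+00] w 45.3 F [-0.3  0.2  0.5] g 0.0
549 -19.5 150 178.5 -> slide [-19.56, 3.02, 5.58] spin 5.6 dist 206.0
549 -19.5 20 178.5 -> slide [0.0, 0.0, 13.0] spin 0.0 dist 130.0
```

View pics/top1.png

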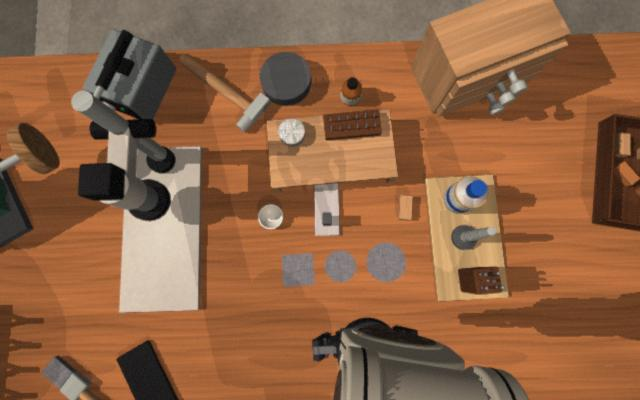

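The picture shows all three upright on the board (470,193), (472,237), (482,281), and the pads clear at (298,270), (340,266), (386,262). Next: approach the handle and measure the microscope base.

>>> arm_command --pt "-4 0.6 0" --pt "-8 1.2 0" --pt "-12 1.9 0" --pt "-16 2.5 2" --pt "-19.6 3 5.5" --spin '[1, 2, 3, 4, 5.4]' --jaw 4.5

```text
clock: 25.05
eef_pos: [0.5531, -0.0217, 0.1509]
tool_rot: [0.014, 1.0, -0.0, 0.002]
ft_force: [-0.8, 0.4, -0.4]
grip_width: 0.0452
grasp_force: 0.0
```

>>> arm_command --pt "0 0 0" --pt "0 0 2" --pt "0 0 4" --pt "0 0 5" --pt "0 0 5" --spin '[0, 0, 0, 0, 0]'

```text
clock: 25.68
eef_pos: [0.5492, -0.0211, 0.1012]
tool_rot: [0.013, 1.0, -0.0, -0.001]
ft_force: [-0.3, -0.0, -0.5]
grip_width: 0.0451
grasp_force: 0.0
```

```bash
cat > base.py <<'E'
from m import *
for n in ['top','side']:
    c=shot(n); P=cloud(c); px=c['pixels'].astype(int); sat=px.max(2)-px.min(2)
    v,u=np.mgrid[:400,:640]; Rm,t,Kk=cam(c)
    d=(np.linalg.inv(Kk)@np.stack([u.ravel(),v.ravel(),np.ones(u.size)])).T@Rm; o=-Rm.T@t
    G=(o+d*((.012-o[2])/d[:,2])[:,None]).reshape(400,640,3)
    m=(sat<45)&(abs(P[...,2]-.012)<.006)&(G[...,0]>.3)&(G[...,0]<.8)&(G[...,1]>.2)&(G[...,1]<.46)
    k,l,s,cc=cv2.connectedComponentsWithStats(m.astype(np.uint8)); i=1+np.argmax(s[1:,4]); q=G[l==i][:,:2]*1000
    print(n,len(q),q.min(0),q.max(0),cv2.minAreaRect(q.astype(np.float32)))
    def edge(ax,side,lo,hi):  # extreme of coord 1-ax along bins of ax
        b=np.arange(lo,hi,5); pts=[]
        for a in b:
            w=q[abs(q[:,ax]-a)<2.5][:,1-ax]
            if len(w)>3: pts.append((a,w.max() if side>0 else w.min()))
        pts=np.array(pts); f=np.polyfit(pts[:,0],pts[:,1],1)
        for _ in range(3):
            r=pts[:,1]-np.polyval(f,pts[:,0]); pts=pts[abs(r)<max(2,2*np.median(abs(r)))]; f=np.polyfit(pts[:,0],pts[:,1],1)
        print('edge',ax,side,'slope deg',np.degrees(np.arctan(f[0])),'at',[(x,round(np.polyval(f,x),1)) for x in ((450,590) if ax==0 else (320,))],len(pts))
    edge(0,-1,385,700); edge(0,1,385,550); edge(1,-1,250,390)
    for a in landmark_of(c,'spot')[:2]: print('spot',ray(c,a['centre'],.012),a['confidence'])
E
python3 base.py; python3 plan.py "548.6 -19.3 19 178.7"
```

```text
top 9866 [378.6293 241.2222] [715.9728 401.0601] ((547.29638671875, 321.228759765625), (337.27056884765625, 159.67726135253906), 0.08530599623918533)
edge 0 -1 slope deg 0.18610035853100435 at [(450, np.float64(242.6)), (590, np.float64(243.1))] 63
edge 0 1 slope deg 0.18744649495080598 at [(450, np.float64(399.8)), (590, np.float64(400.3))] 33
edge 1 -1 slope deg -0.2961667076797881 at [(320, np.float64(379.5))] 28
spot [0.5878 0.3253 0.012 ] 0.98
side 14498 [376.6006 242.373 ] [717.0749 403.9277] ((546.9005737304688, 323.1468505859375), (340.82818603515625, 160.50941467285156), 0.22390277683734894)
edge 0 -1 slope deg 0.26377218760335286 at [(450, np.float64(242.8)), (590, np.float64(243.5))] 51
edge 0 1 slope deg 29.033789649680653 at [(450, np.float64(375.7)), (590, np.float64(453.4))] 24
edge 1 -1 slope deg 14.023780242540234 at [(320, np.float64(386.6))] 23
spot [0.5947 0.3233 0.012 ] 0.96
t 25.88 p [550.5 -20.6 102.4] phi 178.6 tilt [ 2.e-03 -1.e-04 -1.e+00] w 44.8 F [-0.5 -0.8  0.8] g 0.0
548.6 -19.3 19 178.7 -> slide [0.19, 0.12, 8.34] spin -0.1 dist 83.0
```

>>> arm_command --pt "0.2 0.1 2" --pt "0.2 0.1 4.5" --pt "0.2 0.1 7" --pt "0.2 0.1 8.3" --pt "0.2 0.1 8.3" --spin '[0, 0, 0, 0, 0]'

```text
clock: 26.5
eef_pos: [0.5473, -0.0193, 0.0179]
tool_rot: [0.012, 1.0, -0.0, -0.001]
ft_force: [0.4, -0.3, 0.9]
grip_width: 0.045
grasp_force: 0.0
```

>>> arm_command --pt "0 0 0" --pt "0 0 0" --pt "0 0 0" --pt "0 0 0" --pt "0 0 0" --spin '[0, 0, 0, 0, 0]' --jaw 1.2

```text
clock: 27.12
eef_pos: [0.549, -0.0191, 0.0196]
tool_rot: [0.012, 1.0, 0.0, 0.001]
ft_force: [0.2, 0.8, 5.3]
grip_width: 0.0175
grasp_force: 59.7
```

>>> arm_command --pt "0.5 0 0" --pt "2 0 0" --pt "3.5 0 0" --pt "5 0 0" --pt "6 0 0" --spin '[0, 0, 0, 0, 0]'

```text
clock: 27.75
eef_pos: [0.4899, -0.0181, 0.0196]
tool_rot: [0.012, 1.0, -0.0, 0.003]
ft_force: [5.8, -0.1, 5.3]
grip_width: 0.0171
grasp_force: 59.6
```

>>> arm_command --pt "1 0 0" --pt "2.5 0 0" --pt "4 0 0" --pt "5 0 0" --pt "5 0 0" --spin '[0, 0, 0, 0, 0]'

```text
clock: 28.38
eef_pos: [0.439, -0.0168, 0.0196]
tool_rot: [0.012, 1.0, -0.0, 0.002]
ft_force: [1.7, -0.4, 10.5]
grip_width: 0.017
grasp_force: 60.3
```

```bash
python3 plan.py; python3 -c "
from m import *
c=shot('side'); P=cloud(c); px=c['pixels'].astype(int); sat=px.max(2)-px.min(2)
rect(P,.47,-.02,.14,.003,.012,'plate',(sat<45)&(abs(P[...,1]+.02)<.05))
cv2.imwrite('pics/g2.png',cv2.resize(c['pixels'][120:320,240:480,::-1],None,fx=2.5,fy=2.5))"
```

```text
t 28.38 p [439.  -16.8  19.6] phi 178.6 tilt [ 3.5e-03 -4.0e-04 -1.0e+00] w 17.0 F [ 1.7 -0.4 10.5] g 60.3
plate 1249 rect [492.7 -11.7] [174.9  93.4] 10.5 mean [ 0.4912 -0.0139  0.0081] min [ 0.4092 -0.0695  0.003 ] max [0.5802 0.0264 0.0116]
```

View pics/g2.png

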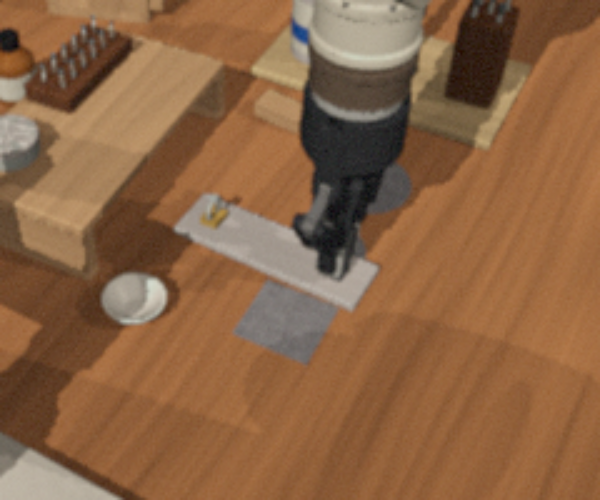

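The sled is clear of the shelf: ring at (212,212), handle held at (335,262). Lift it and carry it to the front of the base.

>>> arm_command --pt "0 0 -1" --pt "0 0 -2.5" --pt "0 0 -4" --pt "0 0 -5.5" --pt "0 0 -6" --spin '[0, 0, 0, 0, 0]'

```text
clock: 29.05
eef_pos: [0.4365, -0.0166, 0.0782]
tool_rot: [0.012, 1.0, -0.0, -0.001]
ft_force: [0.0, -1.0, -2.8]
grip_width: 0.0174
grasp_force: 58.6
```

```bash
python3 plan.py "390 150 78 180" "385 322 78 180.2"
```

```text
t 29.05 p [436.5 -16.6  78.2] phi 178.6 tilt [-0.0026 -0.     -1.    ] w 17.4 F [ 0.  -1.  -2.8] g 58.6
390 150 78 180 -> slide [5.05, 16.54, 0.02] spin -1.4 dist 173.0
385 322 78 180.2 -> slide [0.5, 17.2, -0.0] spin -0.2 dist 172.0
```

>>> arm_command --pt "0.6 2 0" --pt "1.8 6 0" --pt "3 10 0" --pt "4.2 14 0" --pt "5 16.5 0" --spin '[0, -0.5, -1, -1.2, -1.4]'

```text
clock: 29.68
eef_pos: [0.3898, 0.1505, 0.0773]
tool_rot: [-0.001, 1.0, -0.0, -0.002]
ft_force: [-0.2, 0.1, -2.8]
grip_width: 0.0173
grasp_force: 59.1
```

>>> arm_command --pt "0.1 4 0" --pt "0.2 8 0" --pt "0.4 12 0" --pt "0.5 16 0" --pt "0.5 17.2 0" --spin '[0, 0, 0, -0.2, -0.2]'

```text
clock: 30.3
eef_pos: [0.3858, 0.3229, 0.0772]
tool_rot: [-0.003, 1.0, -0.001, -0.001]
ft_force: [0.4, -0.5, -2.5]
grip_width: 0.0171
grasp_force: 59.2
```

>>> arm_command --pt "0 0 0" --pt "0 0 0" --pt "0 0 1" --pt "0 0 2" --pt "0 0 3" --spin '[0, 0, 0, 0, 0]'

```text
clock: 30.92
eef_pos: [0.3868, 0.3209, 0.0474]
tool_rot: [-0.001, 1.0, -0.0, -0.0]
ft_force: [-0.5, 0.3, -2.4]
grip_width: 0.0171
grasp_force: 59.4
```

```bash
python3 plan.py "392 322 34 180.2"; python3 -c "
from m import *
c=shot('side'); P=cloud(c); print(P[(P[...,2]>.02)&(P[...,2]<.05)&(abs(P[...,1]-.322)<.03)&(P[...,0]>.4)&(P[...,0]<.54)][:,2][::150])
cv2.imwrite('pics/g3.png',cv2.resize(c['pixels'][160:400,80:400,::-1],None,fx=2.4,fy=2.4))"
```

```text
t 30.93 p [386.8 320.9  47.4] phi 180.2 tilt [-6.e-04 -5.e-04 -1.e+00] w 17.1 F [-0.5  0.3 -2.4] g 59.4
392 322 34 180.2 -> slide [-0.52, 0.11, 1.34] spin -0.0 dist 14.0
[0.0365 0.0342 0.0346 0.0358 0.0357 0.0361 0.0339 0.0341 0.0358 0.0362
 0.0364 0.0357 0.0361]
```

View pics/g3.png

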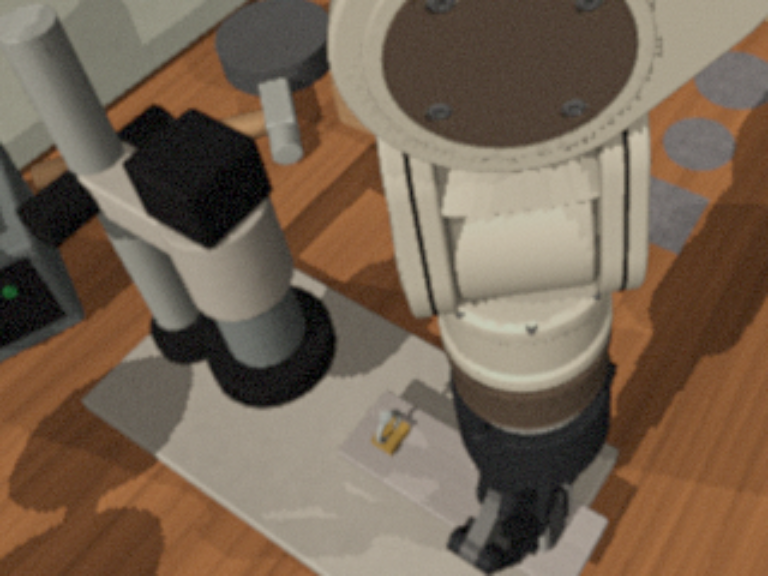

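The sled hangs level just above the base, with the ring at (390,430) in front of the lamp ring (270,360). Lower it onto the base.

>>> arm_command --pt "-0.3 0.1 0.4" --pt "-0.5 0.1 0.8" --pt "-0.5 0.1 1.2" --pt "-0.5 0.1 1.5" --pt "-0.5 0.1 1.5" --spin '[0, 0, 0, 0, 0]'

```text
clock: 31.6
eef_pos: [0.3917, 0.3225, 0.0331]
tool_rot: [-0.002, 1.0, -0.0, -0.0]
ft_force: [-0.1, 0.6, -2.0]
grip_width: 0.0176
grasp_force: 59.3
```

>>> arm_command --pt "0 0 0.1" --pt "0 0 0.1" --pt "0 0 0.1" --pt "0 0 0.1" --pt "0 0 0.1" --spin '[0, 0, 0, 0, 0]'

```text
clock: 32.22
eef_pos: [0.392, 0.3226, 0.0323]
tool_rot: [-0.002, 1.0, 0.0, 0.0]
ft_force: [0.1, 1.1, -1.3]
grip_width: 0.0172
grasp_force: 59.3
```

```bash
python3 plan.py "477 321.6 32 180.2"
cat > sl.py <<'E'
from m import *
for n in ['top','side']:
    c=shot(n); P=cloud(c); px=c['pixels'].astype(int); sat=px.max(2)-px.min(2); print(n)
    rect(P,.45,.322,.11,.016,.024,'plate',(sat<45)&(abs(P[...,1]-.322)<.04))
    rect(P,.45,.322,.13,.028,.054,'ring/handle',(abs(P[...,1]-.322)<.04)&(P[...,0]>.46)&(P[...,0]<.54))
    rect(P,.59,.322,.06,.055,.072,'lamp')
    for a in landmark_of(c,'sled')[:1]: print('sled',ray(c,a['centre'],.012),a['confidence'])
    for a in landmark_of(c,'spot')[:1]: print('spot',ray(c,a['centre'],.012),a['confidence'])
E
python3 sl.py
```

```text
t 32.23 p [392.  322.6  32.3] phi 180.2 tilt [ 0.  0. -1.] w 17.2 F [ 0.1  1.1 -1.3] g 59.3
477 321.6 32 180.2 -> slide [-8.5, -0.13, 0.03] spin -0.0 dist 85.0
top
plate 1528 rect [447.7 322.2] [169.1  51.4] 0.8 mean [0.4582 0.3218 0.0185] min [0.3631 0.2965 0.016 ] max [0.5325 0.3483 0.0233]
ring/handle 32 rect [509.6 321.8] [20.6  9. ] 88.3 mean [0.5082 0.3212 0.0413] min [0.5051 0.3115 0.028 ] max [0.5144 0.3321 0.0477]
lamp 74 rect [584.2 302.7] [35.8 79. ] 68.5 mean [0.582  0.2934 0.0672] min [0.5535 0.283  0.0625] max [0.6275 0.3338 0.0715]
sled [0.5041 0.3186 0.012 ] 0.71
side
plate 2042 rect [447.9 321.3] [170.9  50.7] 0.8 mean [0.4597 0.3239 0.0207] min [0.3627 0.2953 0.0161] max [0.5334 0.3478 0.0239]
ring/handle 98 rect [506.2 322.1] [22.  13.6] 84.2 mean [0.5066 0.3219 0.0376] min [0.4995 0.3109 0.028 ] max [0.5138 0.3331 0.0498]
lamp 128 rect [571.1 333.1] [77.8 32.8] 64.3 mean [0.5648 0.3388 0.0681] min [0.5518 0.2909 0.062 ] max [0.6027 0.3622 0.072 ]
sled [0.506 0.319 0.012] 0.96
spot [0.5903 0.3268 0.012 ] 0.7
```

>>> arm_command --pt "0 0 0.1" --pt "-1 0 0.1" --pt "-2.2 0 0.1" --pt "-3.6 0 0.1" --pt "-5 0 0.1" --spin '[0, 0, 0, 0, 0]'

```text
clock: 33.15
eef_pos: [0.4428, 0.3229, 0.0316]
tool_rot: [-0.002, 1.0, 0.0, -0.0]
ft_force: [-5.2, 0.5, 5.5]
grip_width: 0.0172
grasp_force: 60.4
```

>>> arm_command --pt "-1 0 0" --pt "-2 0 0" --pt "-3 0 0" --pt "-3.4 0 0" --pt "-3.4 0 0" --spin '[0, 0, 0, 0, 0]'

```text
clock: 33.78
eef_pos: [0.4769, 0.3229, 0.0316]
tool_rot: [-0.001, 1.0, 0.0, 0.0]
ft_force: [-2.9, 0.3, 4.9]
grip_width: 0.0174
grasp_force: 60.4
```

```bash
python3 plan.py "477 322 32 180.2"
cat > sl2.py <<'E'
from m import *
for n in ['top','side']:
    c=shot(n); P=cloud(c); px=c['pixels'].astype(int); sat=px.max(2)-px.min(2); print(n)
    rect(P,.5,.322,.06,.0165,.024,'plate',(sat<45)&(abs(P[...,1]-.322)<.04))
    rect(P,.477,.322,.03,.058,.072,'handle top',)
cv2.imwrite('pics/%s.png'%__import__('sys').argv[1],cv2.resize(c['pixels'][160:400,80:400,::-1],None,fx=2.4,fy=2.4))
E
python3 sl2.py g4
```

```text
t 33.77 p [476.9 322.9  31.6] phi 180.2 tilt [ 7.e-04  4.e-04 -1.e+00] w 17.4 F [-2.9  0.3  4.9] g 60.4
477 322 32 180.2 -> slide [-0.01, -0.09, -0.04] spin -0.0 dist 1.0
top
plate 834 rect [503.7 322.1] [112.4  50.9] 0.5 mean [0.5127 0.3218 0.0183] min [0.4473 0.2961 0.0165] max [0.5599 0.3476 0.0218]
handle top few 0
side
plate 815 rect [503.7 321.5] [112.6  50.6] 0.5 mean [0.4853 0.3272 0.0202] min [0.4475 0.2957 0.0166] max [0.5599 0.3472 0.0237]
handle top 148 rect [469.9 324.9] [15.2 35.9] 12.0 mean [0.4697 0.3208 0.0655] min [0.4654 0.3059 0.0583] max [0.4803 0.3436 0.0717]
```

View pics/g4.png

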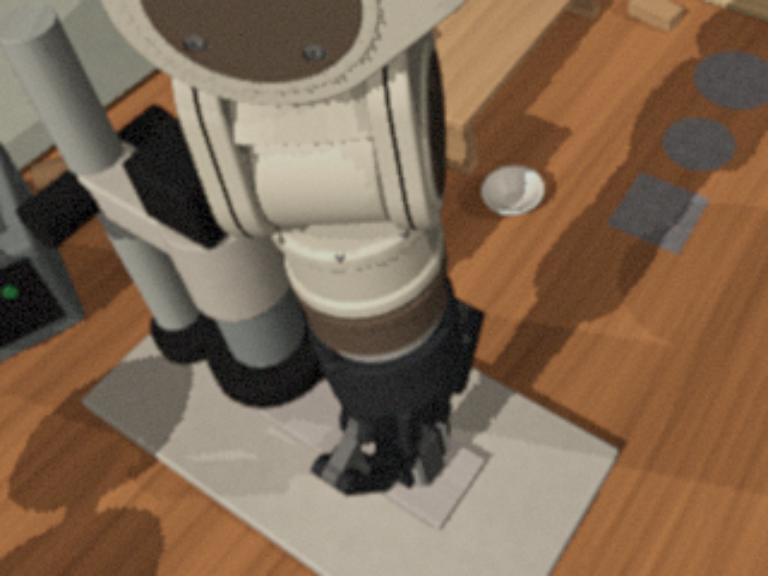

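The sled is in: plate rear edge at x = .4474, so the ring is at .5924, and the centre line is y ≈ .322, matching the spot. Release and retreat.

>>> arm_command --pt "0 0 0" --pt "0 0 0" --pt "0 0 0" --pt "0 0 0" --pt "0 0 0" --spin '[0, 0, 0, 0, 0]' --jaw 4

```text
clock: 34.5
eef_pos: [0.476, 0.3229, 0.0313]
tool_rot: [-0.002, 1.0, -0.0, 0.0]
ft_force: [0.4, -0.2, -0.5]
grip_width: 0.0398
grasp_force: 0.0
```

>>> arm_command --pt "0 0 -1" --pt "0 0 -2.5" --pt "0 0 -4" --pt "0 0 -6" --pt "0 0 -6" --spin '[0, 0, 0, 0, 0]'

```text
clock: 35.12
eef_pos: [0.4776, 0.324, 0.0942]
tool_rot: [-0.002, 1.0, 0.002, 0.002]
ft_force: [1.1, 0.3, -0.1]
grip_width: 0.0398
grasp_force: 0.0
```

>>> arm_command --pt "3 0 0" --pt "7 0 0" --pt "11 0 -2" --pt "13 -2 -6" --pt "13 -5 -10" --spin '[0, 0, 0, 0, 0]'

```text
clock: 35.75
eef_pos: [0.3441, 0.2719, 0.1917]
tool_rot: [-0.003, 1.0, -0.001, -0.001]
ft_force: [2.0, 0.1, 0.9]
grip_width: 0.0398
grasp_force: 0.0
```

```bash
python3 sl2.py g5; python3 plan.py "390 0 195 182" "423 -230 195 184" "423 -300 170 184" "423 -300 67 184"
```

```text
top
plate 974 rect [503.7 321.8] [112.5  51.4] 0.1 mean [0.5064 0.3211 0.0183] min [0.4474 0.296  0.0165] max [0.5599 0.3475 0.0233]
handle top 115 rect [476.7 321.5] [18.  20.8] 88.6 mean [0.4771 0.3211 0.0642] min [0.4664 0.3124 0.0581] max [0.4873 0.3307 0.0676]
side
plate 1830 rect [503.6 321.3] [112.6  51. ] 0.3 mean [0.5042 0.3246 0.0202] min [0.4472 0.2956 0.0165] max [0.5598 0.347  0.0237]
handle top 213 rect [477.4 321.3] [21.5 18.1] 0.5 mean [0.4761 0.3224 0.0661] min [0.4666 0.3122 0.0584] max [0.4882 0.3304 0.0694]
t 35.85 p [347.4 272.2 195.4] phi 180.1 tilt [ 0.0061  0.0039 -1.    ] w 40.0 F [-0.   0.8  0.1] g 0.0
390 0 195 182 -> slide [-4.21, -27.22, 0.04] spin -1.9 dist 275.0
423 -230 195 184 -> slide [-2.5, -23.1, -0.0] spin -2.0 dist 232.0
423 -300 170 184 -> slide [0.49, -6.98, 2.5] spin 0.0 dist 74.0
423 -300 67 184 -> slide [-0.0, 0.0, 10.3] spin 0.0 dist 103.0
```

View pics/g5.png

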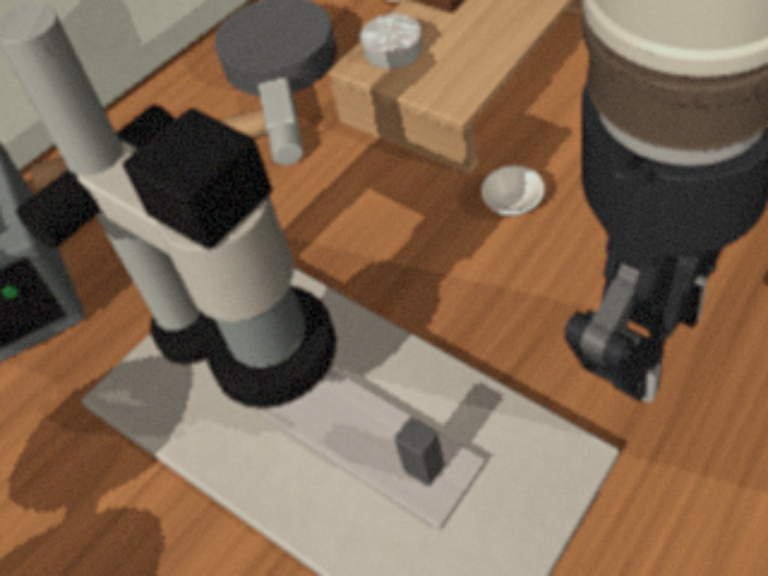

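The ring end sits under the lamp ring, the handle (418,450) points outwards, and the sled is released; handle (.477,.3214) puts the ring at x = .592. Now I return the file block.

>>> arm_command --pt "-0.8 -5.4 0" --pt "-1.6 -10.8 0" --pt "-2.5 -16.2 0" --pt "-3.4 -21.6 0" --pt "-4.2 -27.2 0" --spin '[-0.4, -0.8, -1.2, -1.6, -1.9]' --jaw 7

```text
clock: 36.48
eef_pos: [0.3891, -0.0009, 0.1906]
tool_rot: [-0.019, 1.0, 0.0, -0.0]
ft_force: [0.4, 0.1, 0.8]
grip_width: 0.0702
grasp_force: 0.0
```

>>> arm_command --pt "-0.5 -5 0" --pt "-1 -10 0" --pt "-1.5 -15 0" --pt "-2 -20 0" --pt "-2.5 -23 0" --spin '[-0.4, -0.8, -1.2, -1.6, -2]'

```text
clock: 37.1
eef_pos: [0.4223, -0.2305, 0.1901]
tool_rot: [-0.035, 0.999, 0.0, -0.0]
ft_force: [0.1, -0.2, 0.3]
grip_width: 0.07
grasp_force: 0.0
```

>>> arm_command --pt "0.2 -3 0" --pt "0.5 -7 0" --pt "0.5 -7 1" --pt "0.5 -7 2.5" --pt "0.5 -7 2.5" --spin '[0, 0, 0, 0, 0]'

```text
clock: 37.72
eef_pos: [0.4211, -0.2966, 0.164]
tool_rot: [-0.036, 0.999, 0.002, -0.002]
ft_force: [-0.6, 0.5, 0.4]
grip_width: 0.0702
grasp_force: 0.0
```

```bash
python3 plan.py "423 -300 67 184"
```

```text
t 37.73 p [ 421.1 -296.6  164. ] phi 184.2 tilt [-0.004  0.003 -1.   ] w 70.2 F [-0.6  0.5  0.4] g 0.0
423 -300 67 184 -> slide [-0.16, -0.35, 9.7] spin 0.2 dist 97.0
```

>>> arm_command --pt "0 -0.1 0" --pt "0 -0.1 3" --pt "0 -0.1 6" --pt "0 -0.1 9" --pt "0 -0.1 9.9" --spin '[0, 0, 0, 0, 0]'

```text
clock: 38.35
eef_pos: [0.4218, -0.2984, 0.0661]
tool_rot: [-0.036, 0.999, 0.001, -0.001]
ft_force: [-0.5, 0.6, 0.8]
grip_width: 0.0702
grasp_force: 0.0
```

>>> arm_command --pt "0 0 0" --pt "0 0 0" --pt "0 0 0" --pt "0 0 0" --pt "0 0 0" --spin '[0, 0, 0, 0, 0]' --jaw 3.5

```text
clock: 38.98
eef_pos: [0.4234, -0.3001, 0.0685]
tool_rot: [-0.036, 0.999, -0.001, 0.001]
ft_force: [0.6, 0.2, 5.7]
grip_width: 0.0448
grasp_force: 62.5
```

```bash
python3 plan.py "423 -300 67.5 184"; python3 -c "
from m import *
c=shot('top'); P=cloud(c); rect(P,.423,-.3,.05,.095,.109,'files')"
```

```text
t 38.98 p [ 423.4 -300.1   68.5] phi 184.1 tilt [ 0.0022 -0.0013 -1.    ] w 44.8 F [0.6 0.2 5.7] g 62.5
423 -300 67.5 184 -> slide [0.04, 0.01, 0.1] spin 0.1 dist 1.0
files 108 rect [ 426.4 -285.8] [28.6 53.7] 68.1 mean [ 0.434  -0.2886  0.0988] min [ 0.3996 -0.3089  0.0952] max [ 0.4463 -0.2758  0.1027]
```

>>> arm_command --pt "0 0 -1" --pt "0 0 -2.5" --pt "0 0 -4" --pt "0 0 -5" --pt "0 0 -5" --spin '[0, 0, 0, 0, 0]'

```text
clock: 39.65
eef_pos: [0.4232, -0.3, 0.1185]
tool_rot: [-0.036, 0.999, -0.001, 0.001]
ft_force: [0.8, 0.6, -2.3]
grip_width: 0.045
grasp_force: 61.6
```

```bash
python3 plan.py "400 -130 118 183" "451.8 42.7 118 181.6" "451.8 42.7 58 181.6"
```

```text
t 39.65 p [ 423.2 -300.   118.5] phi 184.1 tilt [ 0.002  -0.0014 -1.    ] w 45.0 F [ 0.8  0.6 -2.3] g 61.6
400 -130 118 183 -> slide [1.1, 17.12, 0.05] spin 1.1 dist 172.0
451.8 42.7 118 181.6 -> slide [-6.08, 16.98, -0.0] spin 1.4 dist 180.0
451.8 42.7 58 181.6 -> slide [-0.0, 0.0, 6.0] spin 0.0 dist 60.0
```

>>> arm_command --pt "0.2 3 0" --pt "0.4 7 0" --pt "0.7 11 0" --pt "0.9 15 0" --pt "1.1 17.1 0" --spin '[0.2, 0.4, 0.7, 0.9, 1.1]'

```text
clock: 40.28
eef_pos: [0.3982, -0.1279, 0.1168]
tool_rot: [-0.027, 1.0, 0.0, -0.001]
ft_force: [0.0, -0.2, -2.4]
grip_width: 0.0451
grasp_force: 62.2
```

>>> arm_command --pt "-1.2 3.5 0" --pt "-2.6 7.5 0" --pt "-4.2 12 0" --pt "-5.6 15.5 0" --pt "-6.1 17 0" --spin '[0.2, 0.5, 0.8, 1.2, 1.4]'

```text
clock: 40.9
eef_pos: [0.4516, 0.0449, 0.117]
tool_rot: [-0.015, 1.0, -0.0, -0.0]
ft_force: [-0.3, -0.7, -2.0]
grip_width: 0.0455
grasp_force: 62.3
```

>>> arm_command --pt "0 0 0" --pt "0 0 2" --pt "0 0 4" --pt "0 0 5" --pt "0 0 5" --spin '[0, 0, 0, 0, 0]'

```text
clock: 41.52
eef_pos: [0.4504, 0.0422, 0.0667]
tool_rot: [-0.013, 1.0, -0.0, -0.001]
ft_force: [-0.4, -0.1, -2.3]
grip_width: 0.0454
grasp_force: 62.3
```

>>> arm_command --pt "0 0 0" --pt "0 0 0" --pt "0 0 0" --pt "0 0 0" --pt "0 0 0" --spin '[0, 0, 0, 0, 0]'

```text
clock: 42.15
eef_pos: [0.4514, 0.0432, 0.0674]
tool_rot: [-0.014, 1.0, 0.0, 0.0]
ft_force: [0.3, -0.5, -2.1]
grip_width: 0.0451
grasp_force: 62.3
```

```bash
python3 plan.py "451.8 42.7 58.4 181.6"
```

```text
t 42.15 p [451.4  43.2  67.4] phi 181.6 tilt [ 1.e-04  0.e+00 -1.e+00] w 45.1 F [ 0.3 -0.5 -2.1] g 62.3
451.8 42.7 58.4 181.6 -> slide [-0.04, -0.06, 0.9] spin -0.0 dist 9.0
```

>>> arm_command --pt "0 0 0.3" --pt "0 0 0.6" --pt "0 0 0.9" --pt "0 0 0.9" --pt "0 0 0.9" --spin '[0, 0, 0, 0, 0]'

```text
clock: 42.78
eef_pos: [0.4513, 0.0432, 0.0585]
tool_rot: [-0.014, 1.0, 0.0, 0.0]
ft_force: [-2.7, -0.1, 1.6]
grip_width: 0.0451
grasp_force: 62.6
```

>>> arm_command --pt "0 0 0.1" --pt "0 0 0.1" --pt "0 0 0.1" --pt "0 0 0.1" --pt "0 0 0.1" --spin '[0, 0, 0, 0, 0]'

```text
clock: 43.4
eef_pos: [0.4514, 0.0432, 0.0585]
tool_rot: [-0.014, 1.0, 0.0, 0.0]
ft_force: [-3.6, -1.8, 10.1]
grip_width: 0.0455
grasp_force: 64.0
```

>>> arm_command --pt "0 0 0" --pt "0 0 0" --pt "0 0 0" --pt "0 0 0" --pt "0 0 0" --spin '[0, 0, 0, 0, 0]' --jaw 7

```text
clock: 44.02
eef_pos: [0.4513, 0.0432, 0.0572]
tool_rot: [-0.014, 1.0, -0.0, -0.0]
ft_force: [0.8, -1.2, -0.1]
grip_width: 0.0701
grasp_force: 0.0
```

>>> arm_command --pt "0 0 -2" --pt "0 0 -5" --pt "0 0 -9" --pt "0 0 -13" --pt "0 0 -13" --spin '[0, 0, 0, 0, 0]'

```text
clock: 44.65
eef_pos: [0.4538, 0.0434, 0.1906]
tool_rot: [-0.014, 1.0, 0.0, 0.004]
ft_force: [-0.0, -0.7, 0.9]
grip_width: 0.0699
grasp_force: 0.0
```

```bash
python3 plan.py "480 -200 190 180" "506 -294 185 180" "506 -294 101 180"
```

```text
t 44.65 p [453.8  43.4 190.6] phi 181.6 tilt [ 7.4e-03  7.0e-04 -1.0e+00] w 69.9 F [-0.  -0.7  0.9] g 0.0
480 -200 190 180 -> slide [-1.94, -24.4, 0.06] spin 1.6 dist 245.0
506 -294 185 180 -> slide [-2.6, -9.4, 0.5] spin 0.0 dist 98.0
506 -294 101 180 -> slide [0.0, 0.0, 8.4] spin 0.0 dist 84.0
```

>>> arm_command --pt "-0.4 -4 0" --pt "-0.8 -9 0" --pt "-1.2 -14 0" --pt "-1.6 -20 0" --pt "-2.1 -24.3 0" --spin '[0.3, 0.6, 1, 1.3, 1.6]' --jaw 4.5

```text
clock: 45.28
eef_pos: [0.4784, -0.2012, 0.1859]
tool_rot: [0.001, 1.0, 0.0, -0.001]
ft_force: [0.1, 0.5, 0.6]
grip_width: 0.0451
grasp_force: 0.0
```

>>> arm_command --pt "-0.9 -3 0" --pt "-1.7 -6 0" --pt "-2.6 -9.4 0" --pt "-2.6 -9.4 0" --pt "-2.6 -9.4 0" --spin '[0, 0, 0, 0, 0]'

```text
clock: 45.9
eef_pos: [0.5043, -0.2924, 0.186]
tool_rot: [0.0, 1.0, 0.001, -0.001]
ft_force: [0.2, 0.7, 0.4]
grip_width: 0.0452
grasp_force: 0.0
```

```bash
python3 plan.py "506 -294 102 180"; python3 pads.py | grep -v pad
```

```text
t 45.9 p [ 504.3 -292.4  186. ] phi 180.0 tilt [-0.0022  0.0017 -1.    ] w 45.2 F [0.2 0.7 0.4] g 0.0
506 -294 102 180 -> slide [-0.17, -0.16, 8.4] spin -0.0 dist 84.0
[(array([ 0.4612, -0.1368,  0.    ]), 0.65)]
[(array([ 0.4517, -0.0408,  0.    ]), 0.91)]
[(array([0.4542, 0.0331, 0.    ]), 0.73), (array([ 0.4483, -0.0465,  0.    ]), 0.67)]
cap 237 rect [ 584.3 -288.1] [27.6 27.9] 58.4 mean [ 0.5842 -0.287   0.1265] min [ 0.5706 -0.3025  0.1154] max [ 0.5992 -0.2744  0.1322]
mandrel top few 0
files few 0
handle few 0
plate few 0
plate few 0
```

>>> arm_command --pt "-0.1 0 0" --pt "-0.1 0 3" --pt "-0.1 0 6" --pt "-0.1 0 8.4" --pt "-0.1 0 8.4" --spin '[0, 0, 0, 0, 0]'

```text
clock: 46.72
eef_pos: [0.5046, -0.2919, 0.1014]
tool_rot: [-0.0, 1.0, 0.001, -0.002]
ft_force: [-0.1, 0.2, 0.5]
grip_width: 0.0452
grasp_force: 0.0
```

>>> arm_command --pt "0 0 0" --pt "0 0 0" --pt "0 0 0" --pt "0 0 0" --pt "0 0 0" --spin '[0, 0, 0, 0, 0]'

```text
clock: 47.35
eef_pos: [0.5061, -0.2932, 0.1035]
tool_rot: [0.0, 1.0, -0.0, 0.0]
ft_force: [0.3, -0.3, 0.5]
grip_width: 0.0449
grasp_force: 0.0
```

>>> arm_command --pt "0 0 0" --pt "0 0 0" --pt "0 0 0" --pt "0 0 0" --pt "0 0 0" --spin '[0, 0, 0, 0, 0]' --jaw 1

```text
clock: 47.98
eef_pos: [0.5063, -0.2934, 0.1035]
tool_rot: [0.0, 1.0, -0.0, 0.0]
ft_force: [-0.1, -1.8, 0.9]
grip_width: 0.0155
grasp_force: 59.9
```

>>> arm_command --pt "0 0 -1" --pt "0 0 -2.5" --pt "0 0 -4" --pt "0 0 -5" --pt "0 0 -5" --spin '[0, 0, 0, 0, 0]'

```text
clock: 48.6
eef_pos: [0.5069, -0.2936, 0.1548]
tool_rot: [0.0, 1.0, -0.001, 0.001]
ft_force: [-0.0, 1.0, -3.5]
grip_width: 0.0154
grasp_force: 59.3
```

```bash
python3 plan.py "456.3 -43.5 152 180"; python3 -c "
from m import *
c=shot('side'); P=cloud(c); rect(P,.506,-.294,.04,.18,.21,'mtop')
rect(P,.506,-.294,.04,.05,.08,'mfoot')"
```

```text
t 48.6 p [ 506.9 -293.6  154.8] phi 180.0 tilt [ 0.0024 -0.0014 -1.    ] w 15.4 F [-0.   1.  -3.5] g 59.3
456.3 -43.5 152 180 -> slide [5.06, 25.0, 0.28] spin -0.0 dist 255.0
mtop 165 rect [ 505.1 -291.8] [75.5 24.7] 89.8 mean [ 0.5007 -0.2838  0.1965] min [ 0.4926 -0.3295  0.1801] max [ 0.5175 -0.2541  0.21  ]
mfoot 213 rect [ 505.4 -290.5] [48.8 41.6] 16.9 mean [ 0.5034 -0.2837  0.0727] min [ 0.4821 -0.3141  0.0611] max [ 0.5302 -0.2704  0.0799]
```

>>> arm_command --pt "0.6 3 0" --pt "1.8 9 0" --pt "3 15 0" --pt "4.2 21 0" --pt "5 25 0" --spin '[0, 0, 0, 0, 0]'

```text
clock: 49.28
eef_pos: [0.4546, -0.0408, 0.1528]
tool_rot: [-0.001, 1.0, 0.0, -0.001]
ft_force: [0.8, -0.4, -3.3]
grip_width: 0.0155
grasp_force: 59.3
```

>>> arm_command --pt "0 0 0" --pt "0 0 1.5" --pt "0 0 3" --pt "0 0 4.5" --pt "0 0 5" --spin '[0, 0, 0, 0, 0]'

```text
clock: 49.9
eef_pos: [0.4553, -0.0438, 0.1021]
tool_rot: [0.001, 1.0, -0.0, -0.001]
ft_force: [0.7, -1.0, -3.4]
grip_width: 0.0154
grasp_force: 59.4
```

>>> arm_command --pt "0 0 0" --pt "0 0 0" --pt "0 0 0" --pt "0 0 0" --pt "0 0 0" --spin '[0, 0, 0, 0, 0]'

```text
clock: 50.52
eef_pos: [0.4562, -0.0431, 0.1035]
tool_rot: [0.0, 1.0, -0.0, 0.0]
ft_force: [-0.6, -0.4, -2.9]
grip_width: 0.0154
grasp_force: 59.4
```

```bash
python3 plan.py "456.3 -43.5 93 180"
```

```text
t 50.52 p [456.2 -43.1 103.5] phi 180.0 tilt [ 4.e-04 -1.e-04 -1.e+00] w 15.4 F [-0.6 -0.4 -2.9] g 59.4
456.3 -43.5 93 180 -> slide [-0.01, -0.04, 1.05] spin -0.0 dist 11.0
```

>>> arm_command --pt "0 0 0.3" --pt "0 0 0.6" --pt "0 0 0.9" --pt "0 0 1" --pt "0 0 1" --spin '[0, 0, 0, 0, 0]'

```text
clock: 51.15
eef_pos: [0.4561, -0.0431, 0.0934]
tool_rot: [0.0, 1.0, -0.0, -0.0]
ft_force: [-0.9, 0.4, -1.2]
grip_width: 0.0155
grasp_force: 59.6
```

>>> arm_command --pt "0 0 0.1" --pt "0 0 0.1" --pt "0 0 0.1" --pt "0 0 0.1" --pt "0 0 0.1" --spin '[0, 0, 0, 0, 0]'

```text
clock: 51.78
eef_pos: [0.4563, -0.0432, 0.0934]
tool_rot: [0.0, 1.0, -0.0, 0.001]
ft_force: [-3.1, 0.1, 6.7]
grip_width: 0.0156
grasp_force: 60.6
```

>>> arm_command --pt "0 0 0" --pt "0 0 0" --pt "0 0 0" --pt "0 0 0" --pt "0 0 0" --spin '[0, 0, 0, 0, 0]' --jaw 4.5

```text
clock: 52.4
eef_pos: [0.4561, -0.0431, 0.0922]
tool_rot: [0.0, 1.0, 0.0, -0.0]
ft_force: [0.3, 0.0, 0.3]
grip_width: 0.0454
grasp_force: 0.0
```

>>> arm_command --pt "0 0 -1.5" --pt "0 0 -4" --pt "0 0 -7" --pt "0 0 -10" --pt "0 0 -10" --spin '[0, 0, 0, 0, 0]'

```text
clock: 53.02
eef_pos: [0.458, -0.0433, 0.1946]
tool_rot: [0.0, 1.0, -0.0, 0.003]
ft_force: [0.2, -0.6, -0.3]
grip_width: 0.0453
grasp_force: 0.0
```

>>> arm_command --pt "-2.6 -4.9 0" --pt "-5.2 -9.8 0" --pt "-7.8 -14.7 0" --pt "-10.4 -19.6 0" --pt "-12.9 -24.5 0" --spin '[0, 0, 0, 0, 0]' --jaw 5.5

```text
clock: 53.65
eef_pos: [0.5853, -0.2895, 0.1905]
tool_rot: [0.0, 1.0, 0.001, -0.001]
ft_force: [0.6, -0.1, 0.3]
grip_width: 0.0548
grasp_force: 0.0
```

>>> arm_command --pt "0 0 0" --pt "0 0 1" --pt "0 0 3" --pt "0 0 3" --pt "0 0 3" --spin '[0, 0, 0, 0, 0]'

```text
clock: 54.28
eef_pos: [0.585, -0.2871, 0.163]
tool_rot: [-0.001, 1.0, -0.0, 0.0]
ft_force: [-0.1, -0.9, 0.5]
grip_width: 0.0551
grasp_force: 0.0
```

```bash
python3 plan.py "585.5 -288 110 180"
```

```text
t 54.27 p [ 585.  -287.1  163. ] phi 180.1 tilt [ 3.e-04 -1.e-04 -1.e+00] w 55.1 F [-0.1 -0.9  0.5] g 0.0
585.5 -288 110 180 -> slide [-0.05, -0.09, 5.3] spin 0.1 dist 53.0
```

>>> arm_command --pt "0 -0.1 1" --pt "0 -0.1 2.5" --pt "0 -0.1 4" --pt "0 -0.1 5.2" --pt "0 -0.1 5.2" --spin '[0, 0, 0, 0, 0]'

```text
clock: 54.9
eef_pos: [0.584, -0.2886, 0.1083]
tool_rot: [0.0, 1.0, 0.001, -0.002]
ft_force: [0.1, -0.5, 0.5]
grip_width: 0.0551
grasp_force: 0.0
```

>>> arm_command --pt "0 0 0" --pt "0 0 0" --pt "0 0 0" --pt "0 0 0" --pt "0 0 0" --spin '[0, 0, 0, 0, 0]' --jaw 2

```text
clock: 55.52
eef_pos: [0.5857, -0.2893, 0.1112]
tool_rot: [0.0, 1.0, -0.0, 0.001]
ft_force: [1.2, 0.8, 2.8]
grip_width: 0.0277
grasp_force: 59.8
```

>>> arm_command --pt "0 0 -1" --pt "0 0 -2.5" --pt "0 0 -4" --pt "0 0 -5" --pt "0 0 -5" --spin '[0, 0, 0, 0, 0]'

```text
clock: 56.15
eef_pos: [0.5858, -0.2896, 0.1619]
tool_rot: [0.0, 1.0, -0.001, 0.001]
ft_force: [-1.1, 0.7, -2.6]
grip_width: 0.0278
grasp_force: 59.4
```

```bash
python3 plan.py "463.2 -136.8 161 180"
```

```text
t 56.15 p [ 585.8 -289.6  161.9] phi 180.0 tilt [ 0.0025 -0.0012 -1.    ] w 27.8 F [-1.1  0.7 -2.6] g 59.4
463.2 -136.8 161 180 -> slide [12.27, 15.27, 0.09] spin -0.0 dist 196.0
```

>>> arm_command --pt "1.5 2 0" --pt "4.5 5.5 0" --pt "7.5 9.5 0" --pt "10.5 13 0" --pt "12.2 15.2 0" --spin '[0, 0, 0, 0, 0]'

```text
clock: 56.78
eef_pos: [0.4608, -0.1354, 0.1599]
tool_rot: [-0.0, 1.0, 0.0, -0.001]
ft_force: [0.7, 1.2, -1.9]
grip_width: 0.028
grasp_force: 59.5
```

>>> arm_command --pt "0 0 0" --pt "0 0 1.5" --pt "0 0 3" --pt "0 0 4.5" --pt "0 0 5" --spin '[0, 0, 0, 0, 0]'

```text
clock: 57.4
eef_pos: [0.4629, -0.1375, 0.1092]
tool_rot: [0.0, 1.0, 0.0, -0.001]
ft_force: [-0.7, 0.4, -2.2]
grip_width: 0.0279
grasp_force: 59.6
```

>>> arm_command --pt "0 0 0" --pt "0 0 0" --pt "0 0 0" --pt "0 0 0" --pt "0 0 0" --spin '[0, 0, 0, 0, 0]'

```text
clock: 58.02
eef_pos: [0.4632, -0.1371, 0.1105]
tool_rot: [0.0, 1.0, -0.0, 0.0]
ft_force: [-0.5, 0.8, -1.9]
grip_width: 0.028
grasp_force: 59.6
```

```bash
python3 plan.py "462.7 -136.8 101.2 180"; python3 -c "
from m import *
c=shot('top'); P=cloud(c); rect(P,.462,-.137,.05,.07,.10,'tin shoulder'); rect(P,.455,-.043,.03,.135,.155,'mandrel top'); rect(P,.45,.045,.05,.085,.099,'files')"
```

```text
t 58.02 p [ 463.2 -137.1  110.5] phi 180.0 tilt [ 4.e-04 -2.e-04 -1.e+00] w 28.0 F [-0.5  0.8 -1.9] g 59.6
462.7 -136.8 101.2 180 -> slide [0.05, 0.03, 0.93] spin -0.0 dist 9.0
tin shoulder 112 rect [ 460.8 -119. ] [58.2 21.8] 7.3 mean [ 0.4556 -0.1196  0.0895] min [ 0.4334 -0.1336  0.0701] max [ 0.4911 -0.1094  0.0963]
mandrel top 61 rect [456.8 -44.2] [13.6 13.4] 88.4 mean [ 0.4563 -0.0438  0.1423] min [ 0.45   -0.051   0.1376] max [ 0.4636 -0.0374  0.1445]
files 578 rect [451.8  42.5] [46.  45.2] 88.7 mean [0.4513 0.042  0.0896] min [0.4288 0.0196 0.0851] max [0.4744 0.0655 0.0936]
```

>>> arm_command --pt "0 0 0.3" --pt "0 0 0.6" --pt "0 0 0.9" --pt "0 0 0.9" --pt "0 0 0.9" --spin '[0, 0, 0, 0, 0]'

```text
clock: 58.7
eef_pos: [0.4631, -0.1371, 0.1012]
tool_rot: [0.0, 1.0, 0.0, -0.0]
ft_force: [-0.7, 0.1, -2.1]
grip_width: 0.0281
grasp_force: 60.0
```

>>> arm_command --pt "0 0 0.1" --pt "0 0 0.1" --pt "0 0 0.1" --pt "0 0 0.1" --pt "0 0 0.1" --spin '[0, 0, 0, 0, 0]'

```text
clock: 59.32
eef_pos: [0.4634, -0.1371, 0.1012]
tool_rot: [0.0, 1.0, -0.0, 0.001]
ft_force: [-1.6, 0.7, 4.9]
grip_width: 0.0278
grasp_force: 60.5
```

>>> arm_command --pt "0 0 0" --pt "0 0 0" --pt "0 0 0" --pt "0 0 0" --pt "0 0 0" --spin '[0, 0, 0, 0, 0]' --jaw 5.5

```text
clock: 59.95
eef_pos: [0.4631, -0.1371, 0.1002]
tool_rot: [0.0, 1.0, 0.0, -0.0]
ft_force: [-0.1, 0.1, -0.8]
grip_width: 0.0547
grasp_force: 0.0
```

>>> arm_command --pt "0 0 -1.5" --pt "0 0 -4" --pt "0 0 -7" --pt "0 0 -10" --pt "0 0 -10" --spin '[0, 0, 0, 0, 0]'

```text
clock: 60.58
eef_pos: [0.4649, -0.1377, 0.2028]
tool_rot: [0.0, 1.0, -0.001, 0.003]
ft_force: [-0.6, 0.3, -0.4]
grip_width: 0.0551
grasp_force: 0.0
```

>>> arm_command --pt "3 -2 0" --pt "6 -4 0" --pt "9 -8 0" --pt "12 -12 0" --pt "12 -12 0" --spin '[0, 0, 0, 0, 0]'

```text
clock: 61.2
eef_pos: [0.3408, -0.2587, 0.1993]
tool_rot: [0.003, 1.0, 0.0, -0.001]
ft_force: [0.0, 0.7, 0.1]
grip_width: 0.0553
grasp_force: 0.0
```

```bash
python3 -c "
from m import *
for n in ['top','side']:
  c=shot(n,n+'9'); P=cloud(c); px=c['pixels'].astype(int)
  rect(P,.462,-.137,.05,.105,.135,'cap',px[...,2]>px[...,0]+60); rect(P,.455,-.043,.03,.135,.155,'mandrel top'); rect(P,.45,.045,.05,.085,.099,'files');rect(P,.477,.322,.03,.058,.072,'handle top')"
```

```text
cap 222 rect [ 464.  -136.3] [28.1 26. ] 88.3 mean [ 0.4633 -0.1361  0.1173] min [ 0.4508 -0.1504  0.107 ] max [ 0.477  -0.1222  0.1211]
mandrel top 63 rect [456.9 -44.3] [13.6 13.5] 87.9 mean [ 0.4565 -0.0437  0.1427] min [ 0.45  -0.051  0.136] max [ 0.4637 -0.0374  0.1452]
files 579 rect [451.8  42.5] [46.  45.2] 88.6 mean [0.4513 0.0421 0.0894] min [0.4288 0.0195 0.0852] max [0.4744 0.0657 0.0988]
handle top 114 rect [476.7 321.7] [19.3 20.9] 88.4 mean [0.4771 0.3211 0.0641] min [0.4664 0.3122 0.0592] max [0.4874 0.3315 0.0677]
cap 154 rect [ 462.5 -136.4] [25.2 26.2] 17.4 mean [ 0.4612 -0.1319  0.1165] min [ 0.4491 -0.1486  0.1052] max [ 0.4752 -0.1217  0.1225]
mandrel top 63 rect [456.6 -43.9] [13.4 14.1] 33.8 mean [ 0.456  -0.0422  0.1424] min [ 0.4498 -0.0528  0.135 ] max [ 0.4634 -0.0366  0.1466]
files 440 rect [451.3  42. ] [45.5 47.9] 0.3 mean [0.4487 0.047  0.0918] min [0.4284 0.0179 0.0851] max [0.474  0.0658 0.0989]
handle top 214 rect [477.2 321.4] [22.2 18.2] 0.4 mean [0.4759 0.3224 0.0661] min [0.466  0.3123 0.0584] max [0.4883 0.3304 0.0708]
```

View pics/top9.png

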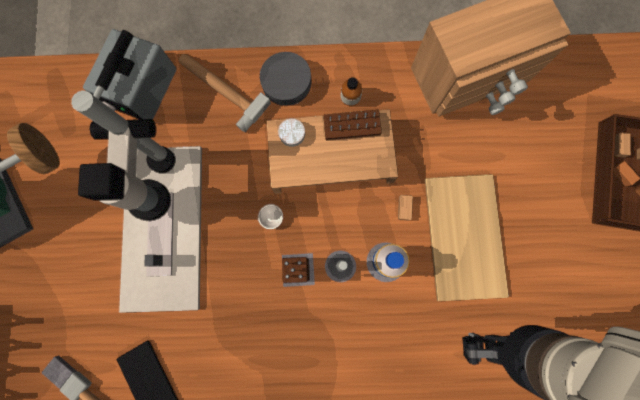

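All three stand upright in the middle of their pads (296,269), (341,266), (390,262). The sled is on the base, handle at (153,261), and the gripper touches nothing.

```bash
python3 -c "
from workcell import *
print(job_done())"
```

```text
the job is handed in; nothing more can be done
None
```

Handed in at about 61 s: the sled is on the microscope base with the ring measured within about 1 mm of the point under the objective, and the tin, mandrel and file block stand upright within about 2 mm of their pad centres, with nothing tipped over.

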